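# Feed the block plank out to its saw line and hold it down

## Task

Get the plank ready for the next saw cut. First clear the two sawn blanks out of the catch tray and put them in the tote; then slide the plank along the bench and out over the emptied tray, without lifting it or letting it tip, until the black line drawn across it lies right over the bench's edge for its whole width. Finish while still holding the plank there with the gripper, flat on the bench, because it would tip into the tray if let go; do not disturb the printing block, the try square or the mallet.

Things in the scene. Friction and masses are not known exactly. Their poses are not given: they have to be found in the camera images.
- blank_a_center (a point): One of two identical sawn block blanks of pale bare wood, lying flat in the catch tray: 50 mm along its own x, 60 mm along its own y, 28 mm thick (z up); this point is its centre, half-way up. About 65 g.
- blank_b_center (a point): The other sawn block blank, the same as the first: 50 x 60 x 28 mm, this point is its centre, half-way up.
- tray_floor (a point): Shallow bare-metal catch tray, fixed on the table below the bench's saw edge: outside 250 mm (its x, along the bench's x) by 200 mm, walls 6 mm thick, 30 mm high over the table. This point is the centre of its inner floor, 6 mm above the table. The blanks lie with their centres about 95 to 210 mm out from the saw edge; the bench top and the plank's outer end, which may already overhang by up to 25 mm, stand above the tray on the bench side of them.
- tote: Grey plastic open tote standing fixed on the table, to the right of the tray: outside 240 mm (its x) by 170 mm (its y), 70 mm high, walls and floor 5 mm thick, open on top. Origin: centre of its underside.
- plank_center (a point): Loose hardwood plank of pale wood lying flat on the low bench: 320 mm long (its x, pointing to the outer end that is slid out over the tray), 60 mm wide (its y), 28 mm thick (z up). About 0.42 kg, somewhat more or less. This point is its centre, half-way up, and its centre of mass.
- line_mid (a point): Black felt-pen line, 4 mm broad, drawn squarely across the plank's top and down both sides, 190 mm from the outer end and 130 mm from the tail end (30 mm from the plank's centre towards the tail). This point is the middle of the line, on the plank's top face. Same axes as the plank. With the line at the bench's edge the plank's centre of mass lies 30 mm out beyond the edge, so it tips unless its tail is held down.
- line_left (a point): Left end of the black line on the plank's top face, 30 mm along the plank's +y from the middle of the line.
- line_right (a point): Right end of the black line on the plank's top face, 30 mm along the plank's -y from the middle of the line.
- saw_edge (a point): Middle of the saw edge of the low brown-wood bench: the top edge of the end that is next to the tray, at the height of the bench's top face, 110 mm above the table. The bench is fixed. x points level outward, square to that edge, over the tray and away from the bench; y runs along the edge; z up. The bench top is 300 mm long (from the edge back along -x), 180 mm wide (along y), 38 mm thick, bare but for the plank; empty round dog holes (19 mm) near its long sides.
- bench: The same bench; origin on the table straight below the middle of its saw edge, axes as for the saw edge.
- plank: The same plank; origin at the centre of its underside.
- tray: The same catch tray; origin at the centre of its underside, x pointing away from the bench.
- blank_a: The first blank; origin at the centre of its underside.
- blank_b: The second blank; origin at the centre of its underside.
- print_block: Bystander, to be left alone: a finished dark-wood printing block, 80 x 60 mm and 67 mm high with its handle bar, standing beyond the bench.
- try_square: Bystander, to be left alone: a try square lying flat on the table beyond the tray: dark wooden stock 110 x 28 mm, 18 mm high (its origin under the stock's centre), thin steel blade 130 mm long.
- mallet: Bystander, to be left alone: a round carver's mallet of light wood standing on its head beyond the tray, 84 mm across, 165 mm high.

How it is judged:
By the outcome, as a careful person would: the job done as asked, in the order asked, and still so for the second after the job is handed in, while the arm keeps its last pose, push and grip.
It also fails if it takes over 72 s, if anything falls off the work surface, if the arm or the gripper's body presses on something with over 40 N, if the wrist force passes 120 N, or if a joint passes its speed limit or range.

## Robot

A 6-joint arm with a two-finger parallel gripper is mounted at the origin on the work surface. World frame = base frame: x ahead of the robot, y to its left, z up, the work surface at z = 0. Lengths are in mm, angles in degrees, forces in N, time in s.
With the tool pointing down it reaches from about 300 to 850 mm from the base axis. Payload 4.2 kg.
Tool frame: the origin (TCP) lies at the very end of the fingers, on their centre line; the grasp point (between the pads) lies 19 mm behind it (env.grip_depth is the distance from the TCP to the grasp point, in mm); y points along the fingers, z is the direction in which the jaws open and shut, and the axes are right-handed (so a half turn about y gives the same grasp; the last joint's range is limited). The gripper opens to 91 mm and grips with 3 to 60 N. Pads are 32 mm wide; open, the fingers measure 118 mm over their backs; the gripper's body (76 mm by 178 mm) begins 60 mm behind the grasp point.
Start: joints at [-66.062, 18.312, 89.639, -0, 72.044, -1.146], TCP at [243.776, -520.787, 187.476] pointing down, gripper open.
Joint ranges: [-177.97, 177.97], [-48.28, 115.42], [12.27, 149.76], [-77.06, 257.06], [2.81, 150.46], [-146.56, 146.56]. Speed limits (degrees/s): [147.25, 147.25, 180, 180, 180, 180].

## Interface

Orientations are given as [roll, pitch, yaw] about the fixed x, y, z axes, in that order (R = Rz(yaw) Ry(pitch) Rx(roll)).
In Python, from workcell import state, imaging, job, env gives the robot as it stands.
- The arm moves only by the shell command python3 -m pendant 'ROWS' [FORCE]. ROWS is JSON, a list of rows, each an object with "delta_pos": the shift along the tool's x, y, z in cm, a list of three; "twist": the turn, a rotation vector about the tool's x, y, z in degrees, a list of three; "grip": the opening in per cent of the stroke, from 0 (shut) to 100 (fully open). In form: [{"delta_pos": [tx, ty, tz], "twist": [wx, wy, wz], "grip": grip}, ...]. A call has exactly 5 rows; each row is the pose to reach, as a shift and turn from the pose commanded when the call began, along the tool's axes at that moment; what a row does not reach only later rows make up. A row lasts 1/10 s, in which the tool goes at most 50 mm and 8.59 degrees, less where a joint would pass 70% of its speed; a pose out of reach is approached as far as the arm can. A call with a gripper value outside its range is refused whole. The fingers move at their own pace and stop on an object; FORCE is the grip in N (left out, the last holds). Time passes only in rows, so rows that repeat a pose let the fingers close, or fill a call up. It gives the time, the measured TCP pose, the force and the opening at its end, in the units of the state.
- state(): the state, without advancing time (a new reading comes with each control period).
- imaging.grab_frame(name): name is "side" or "top"; returns (picture, depth): 384x512x3 uint8, red, green, blue; 384x512 float32, mm along the optical axis (not along the pixel's ray), 0 where there is no reading.
- imaging.camera_info(name): a dict with "fx", "fy", "cx", "cy" (pixels), "k1" (the pictures are not rectified: a ray, as slopes to the right and down, at radius r is drawn at 1 + k1 r^2 times it, then the intrinsics apply), "R" (3x3) and "t" (3): a world point X has camera coordinates R X + t. Camera axes: x right, y down, z forward; pixel columns grow to the right and rows downward; lengths in mm; the calibration is good to about 2 mm. A picture is of the moment at which its call begins. camera_info takes no time and is no camera call.
- job.job_done(): hands the job in, once; it reports no verdict.
The state is a dict: "time_s": time; "qpos": joint angles; "qvel": joint speeds; "effort": joint torques, N m; "ee_pos": TCP position; "ee_rot": TCP orientation; "force": force on the tool from outside, world axes, zero at the start; "torque": the same for the moment, N m; "gripper_width": finger opening in mm.
Only numpy, scipy, OpenCV 4.12 (cv2) and the standard library are available. Lean on these libraries where they do the work, as an engineer would, in place of code of your own. Each camera call takes 0.05 s, during which the arm holds its last target.

## Working session

There is one attempt and no reset: what is moved stays moved. The work goes in short steps, Python scripts to look and compute and a shell command to move; the robot and the scene stay as the last step left them, time stands still between calls to the robot, and variables do not carry over. Pictures are saved under pics/ and viewed, and the job is handed in when it is done.

```bash
ls; mkdir -p pics; python3 - <<'E'
from workcell import state, imaging, job, env
import cv2,numpy as np
print(state())
for n in ("side","top"):
    p,d=imaging.grab_frame(n); cv2.imwrite(f"pics/{n}0.png",p[:,:,::-1]); np.savez(f"pics/{n}0.npz",p=p,d=d)
    print(n,imaging.camera_info(n))
E
```

```text
pics
{'time_s': 0.0, 'qpos': array([-6.60613345e+01,  1.83532134e+01,  8.97052951e+01,  6.52940156e-04,
        7.20432454e+01, -1.14695317e+00]), 'qvel': array([-0.03587932, -0.0131742 ,  0.02113072,  0.01912706,  0.1202703 ,
       -0.0300677 ]), 'effort': array([ 5.23183062e-04, -4.12460268e+01, -2.31975782e+01,  7.26906513e-02,
        4.56985726e-02, -1.45488543e-04]), 'ee_pos': array([ 243.56027373, -520.27349288,  186.61208137]), 'ee_rot': array([-9.01017211e+01,  2.65743635e-03, -1.54914586e+02]), 'force': array([-0.60379285, -0.44213847,  0.73216928]), 'torque': array([-0.05420606, -0.02477909, -0.05096067]), 'gripper_width': 91.64767271134014}
side {'fx': 397.59904729694375, 'fy': 397.59904729694375, 'cx': 259.03990753086526, 'cy': 196.54096272380298, 'k1': -0.10270156159945029, 'R': array([[-0.93381207, -0.35774728,  0.00345109],
       [-0.2237774 ,  0.57653565, -0.78583098],
       [ 0.27913921, -0.73459072, -0.6184317 ]]), 't': array([ 564.4619637 ,  238.06691614, 1071.31664353])}
top {'fx': 450.5048385807633, 'fy': 450.5048385807633, 'cx': 257.98081088486884, 'cy': 184.70814241634955, 'k1': -0.01981967110153964, 'R': array([[ 0.00529543, -0.99989775,  0.01328351],
       [-0.99858654, -0.00599007, -0.05281138],
       [ 0.05288555, -0.01298508, -0.99851615]]), 't': array([ -30.12241714,  611.49589967, 1319.59047939])}
```

View pics/side0.png

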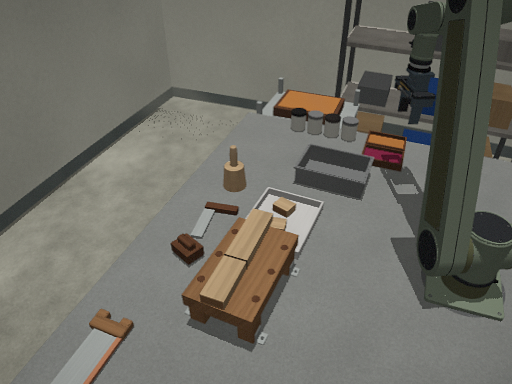

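View pics/top0.png

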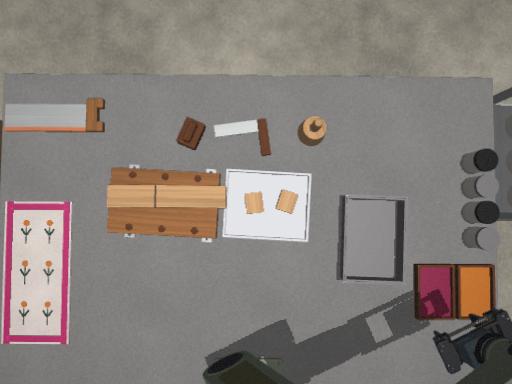

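The top view shows the bench at about (108-220, 168-240), with the plank's line near (155,196). The tray is at (223-311, 170-241) with blanks at about (254,203) and (287,201), and the tote is at (340-405, 195-283). Next I'll zoom in for measuring.

```bash
cat > h.py <<'E'
import numpy as np, cv2
from workcell import state, imaging, job, env
from scipy.spatial.transform import Rotation as Ro
def K(ci): return np.array([[ci['fx'],0,ci['cx']],[0,ci['fy'],ci['cy']],[0,0,1]])
def ray(n,uv):
    ci=imaging.camera_info(n)
    uv=np.asarray(uv,float).reshape(-1,1,2)
    s=cv2.undistortPoints(uv,K(ci),np.array([ci['k1'],0,0,0.])).reshape(-1,2)
    d=np.c_[s,np.ones(len(s))]@ci['R']; o=-ci['R'].T@ci['t']
    return o,d
def onz(n,uv,z):
    o,d=ray(n,uv); return o+d*((z-o[2])/d[:,2])[:,None]
def proj(n,X):
    ci=imaging.camera_info(n)
    return cv2.projectPoints(np.asarray(X,float).reshape(-1,1,3),cv2.Rodrigues(ci['R'])[0],ci['t'],K(ci),np.array([ci['k1'],0,0,0.]))[0].reshape(-1,2)
def grab(n,name):
    p,d=imaging.grab_frame(n); cv2.imwrite(f"pics/{name}.png",p[:,:,::-1]); np.savez(f"pics/{name}.npz",p=p,d=d); return p,d
def load(name): f=np.load(f"pics/{name}.npz"); return f['p'],f['d']
def crop(name,x0,y0,x1,y1,s):
    p,_=load(name); c=cv2.resize(p[y0:y1,x0:x1],None,fx=s,fy=s,interpolation=cv2.INTER_CUBIC); cv2.imwrite(f"pics/{name}_c{x0}_{y0}.png",c[:,:,::-1])
def delta(target_pos,target_R=None):
    s=state(); R=Ro.from_euler('xyz',s['ee_rot'],degrees=True)
    d=R.inv().apply(np.array(target_pos)-s['ee_pos'])/10
    tw=np.zeros(3) if target_R is None else (R.inv()*target_R).as_rotvec(degrees=True)
    return d,tw
E
python3 - <<'E'
from h import *
crop("top0",100,155,320,250,3.6)
crop("side0",175,180,335,340,3.7)
p,d=load("top0")
hsv=cv2.cvtColor(p,cv2.COLOR_RGB2HSV)
for q in [(254,203),(287,201),(170,196),(135,196),(150,225),(240,225),(230,172),(300,180),(370,240),(346,240),(222,197)]:
    z=d[q[1],q[0]]; X=onz("top",[q],0)[0]; o,r=ray("top",[q]); P=o+r[0]*z
    print(q,p[q[1],q[0]],hsv[q[1],q[0]],P.round(1))
s=state();print(Ro.from_euler('xyz',s['ee_rot'],degrees=True).as_matrix().round(3))
E
```

```text
(254, 203) [223 180 130] [ 16 106 223] [557.1 -15.1  38.8]
(287, 201) [223 178 129] [ 16 107 223] [ 563.4 -110.9   42.3]
(170, 196) [213 168 121] [ 15 110 213] [573.5 212.  133.3]
(135, 196) [205 158 116] [ 14 111 205] [572.9 305.6 135.9]
(150, 225) [154 105  69] [ 13 141 154] [494.3 270.3 107.5]
(240, 225) [228 229 233] [114   5 233] [491.9  26.    6. ]
(230, 172) [219 219 222] [120   3 222] [649.9  57.2   4. ]
(300, 180) [227 228 232] [114   5 232] [ 627.1 -152.6    5.2]
(370, 240) [142 139 140] [170   5 142] [ 449.1 -361.5    7.4]
(346, 240) [130 128 129] [165   4 130] [ 453.1 -276.9   68.6]
(222, 197) [215 169 122] [ 15 110 215] [571.6  71.8 133.8]
[[-0.906 -0.001  0.424]
 [-0.424  0.001 -0.906]
 [-0.    -1.    -0.002]]
```

View pics/top0_c100_155.png

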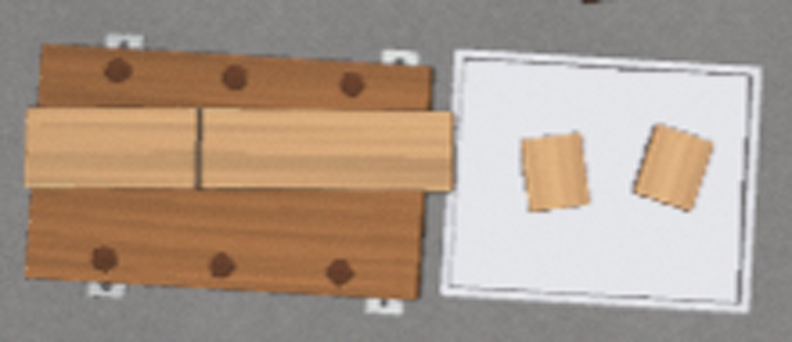

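View pics/side0_c175_180.png

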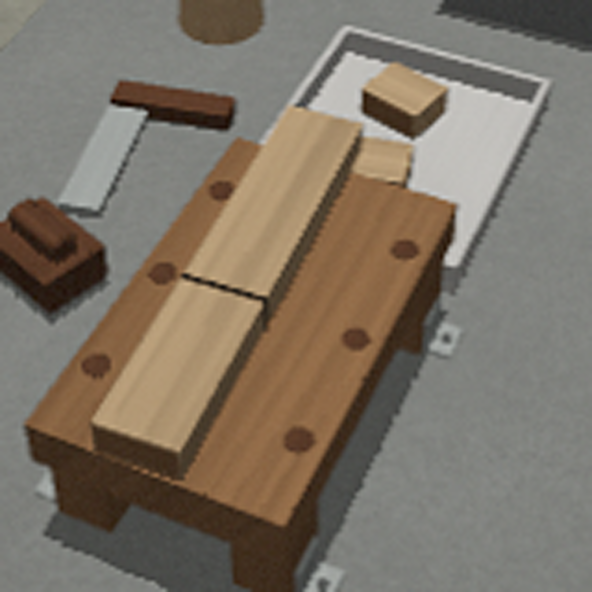

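```bash
cat > meas.py <<'E'
from h import *
def wood(p):
    hsv=cv2.cvtColor(p,cv2.COLOR_RGB2HSV)
    return hsv
def rects(mask,amin):
    cs,_=cv2.findContours(mask,cv2.RETR_EXTERNAL,cv2.CHAIN_APPROX_NONE)
    return [c for c in cs if cv2.contourArea(c)>amin]
E
python3 - <<'E'
from meas import *
s=4
def world_rect(c,z,s):
    uv=(c.reshape(-1,2)+0.5)/s-0.5
    X=onz("top",uv,z)[:,:2].astype(np.float32)
    return cv2.minAreaRect(X),X
p,d=load("top0")
big=cv2.resize(p,None,fx=s,fy=s,interpolation=cv2.INTER_CUBIC)
hsv=cv2.cvtColor(big,cv2.COLOR_RGB2HSV)
# pale wood
m=((hsv[...,0]>8)&(hsv[...,0]<25)&(hsv[...,1]>60)&(hsv[...,2]>178)&(hsv[...,1]<128)).astype(np.uint8)*255
m[:160*s]=0;m[250*s:]=0;m[:,:100*s]=0;m[:,330*s:]=0
m=cv2.morphologyEx(m,cv2.MORPH_CLOSE,np.ones((15,15)));m=cv2.morphologyEx(m,cv2.MORPH_OPEN,np.ones((7,7)))
cv2.imwrite("pics/m.png",m[155*s:250*s,100*s:320*s])
for c in rects(m,800):
    M=cv2.boundingRect(c); z=34 if M[0]>235*s else 138
    print([v/s for v in M],z,world_rect(c,z,s)[0])
# brown
m=((hsv[...,0]>6)&(hsv[...,0]<25)&(hsv[...,1]>90)).astype(np.uint8)*255
m[:160*s]=0;m[250*s:]=0;m[:,:100*s]=0;m[:,230*s:]=0
m=cv2.morphologyEx(m,cv2.MORPH_OPEN,np.ones((5,5)))
for c in rects(m,5000): print('bench',[v/s for v in cv2.boundingRect(c)],world_rect(c,110,s)[0])
# tray
m=((hsv[...,1]<20)&(hsv[...,2]>190)).astype(np.uint8)*255
m[:160*s]=0;m[250*s:]=0;m[:,:210*s]=0;m[:,330*s:]=0
for c in rects(m,9000): print('tray@30',world_rect(c,30,s)[0])
E
```

```text
[245.0, 192.25, 18.5, 21.5] 34 ((558.66015625, -14.037176132202148), (58.7969970703125, 49.6722412109375), 7.235110282897949)
[277.0, 190.0, 20.75, 23.0] 34 ((563.0311889648438, -111.25348663330078), (48.95413589477539, 59.00096893310547), 72.02528381347656)
[107.0, 185.0, 118.5, 22.75] 138 ((574.02587890625, 222.48277282714844), (317.0472412109375, 59.19865798950195), 89.94307708740234)
bench [107.0, 167.25, 118.75, 71.0] ((556.628173828125, 227.89889526367188), (327.5127868652344, 178.9674072265625), 87.04889678955078)
tray@30 ((552.5277709960938, -51.97625732421875), (250.5968780517578, 200.7064666748047), 86.9893569946289)
```

```bash
python3 - <<'E'
from h import *
crop("top0",325,185,415,290,6)
E
```

```text
(no output)
```

View pics/top0_c325_185.png

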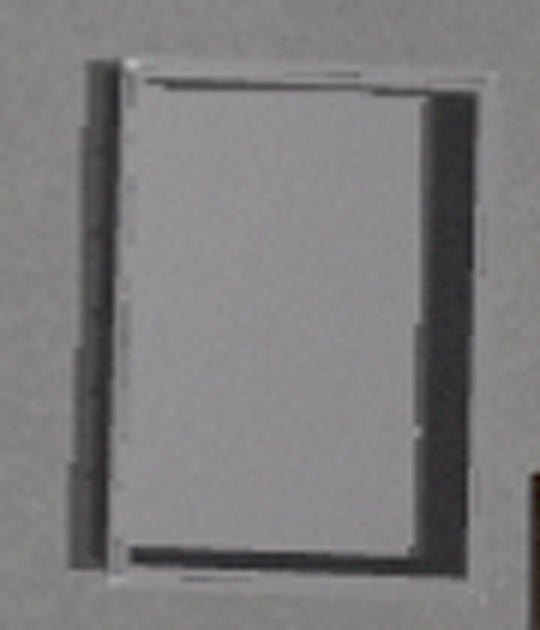

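View pics/m.png

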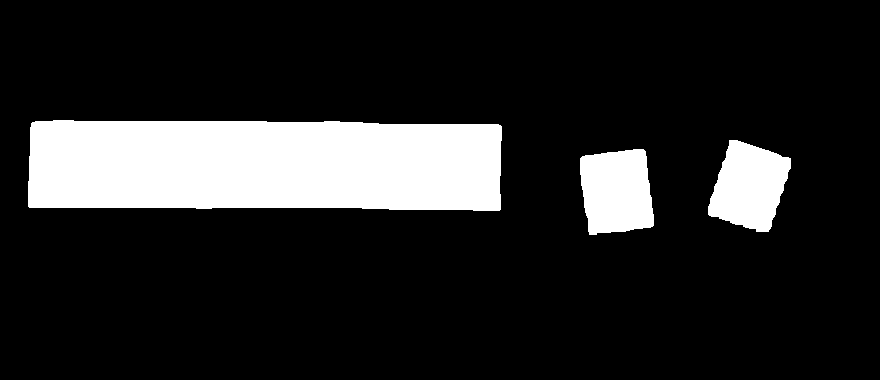

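```bash
python3 - <<'E'
from h import *
ci=imaging.camera_info
for n in("top","side"): print(n,(-ci(n)['R'].T@ci(n)['t']).round(0))
t=onz("top",[(347,195.8),(407.5,197.5),(405.8,284),(344,281.7)],70)
print(t.round(1),t.mean(0)); print(np.linalg.norm(np.diff(t,axis=0),axis=1))
# edge by gradient. side camera: bench(brown)->tray/grey ; sample lines perpendicular
d0=-93.0*np.pi/180; ex=np.array([np.cos(d0),np.sin(d0)]); ey=np.array([-ex[1],ex[0]])
# nominal edge mid guess
p,_=load("top0");
from scipy.ndimage import map_coordinates
def prof(name,cam,pts,z):
    p,_=load(name); uv=proj(cam,np.c_[pts,np.full(len(pts),z)])
    return np.stack([map_coordinates(p[...,k].astype(float),[uv[:,1],uv[:,0]],order=1) for k in range(3)],1)
g=np.array([556.6-0.0,77.])
for cam in("top","side"):
  for off in(-80,-65,-50,-40,55,65,80):
    ss=np.arange(-12,14,2.); P=prof(cam+"0",cam,g+off*ey+ss[:,None]*ex,110)
    print(cam,off,' '.join("%d/%d"%(a[0],a[0]-a[2]) for a in P))
E
```

```text
top [ 541.   -9. 1350.]
side [281. 852. 848.]
[[ 578.7 -280.1   70. ]
 [ 574.7 -453.9   70. ]
 [ 329.5 -446.5   70. ]
 [ 335.8 -270.5   70. ]] [ 454.67785054 -362.7492083    70.        ]
[173.9326656  245.33956454 176.06013574]
top -80 153/86 131/73 97/50 102/22 116/5 131/1 133/1 132/2 132/1 133/1 160/-1 191/-4 214/-6
top -65 168/95 150/86 125/59 102/9 120/4 131/2 133/2 133/3 133/3 136/1 147/-2 191/-5 207/-6
top -50 158/89 132/76 104/41 99/13 122/5 132/2 135/2 134/2 131/3 129/1 155/-2 199/-5 223/-4
top -40 154/87 134/76 98/51 99/24 114/5 131/2 132/2 134/2 135/2 135/2 163/-1 195/-4 220/-5
top 55 160/91 141/79 108/56 107/23 118/6 132/3 132/2 133/2 134/2 136/2 162/-2 193/-4 214/-5
top 65 154/87 138/77 118/55 110/11 124/4 134/2 134/2 136/3 133/2 136/1 150/1 190/-4 206/-6
top 80 143/65 125/48 113/27 112/9 128/3 133/3 134/2 133/2 133/3 141/1 165/-1 206/-6 216/-5
side -80 141/77 155/53 176/18 189/2 191/3 190/5 190/5 190/5 190/6 190/6 190/6 191/6 191/5
side -65 152/61 166/36 179/18 189/7 193/4 192/5 192/5 191/5 190/5 191/5 192/5 191/6 190/5
side -50 146/75 120/59 90/38 123/45 172/59 190/64 182/62 180/61 182/62 184/63 181/62 178/62 181/62
side -40 135/71 139/63 147/56 161/57 176/60 179/61 176/60 176/61 179/61 183/62 183/62 183/62 185/62
side 55 173/59 175/55 181/45 186/41 185/44 184/44 185/46 185/46 185/46 185/46 186/51 184/56 184/50
side 65 133/62 131/47 129/24 128/7 126/0 127/1 128/3 127/2 126/2 127/1 127/1 125/2 125/1
side 80 130/14 130/12 128/7 128/0 128/0 128/1 128/1 128/1 128/1 129/1 129/1 129/2 128/2
```

```bash
cat >> h.py <<'E'
def tgt(x,y,z,jaw):
    s=state(); R=Ro.from_euler('xyz',s['ee_rot'],degrees=True); M=R.as_matrix()
    a=np.radians(jaw); zt=np.array([np.cos(a),np.sin(a),0]); yt=np.array([0,0,-1.]); T=Ro.from_matrix(np.c_[np.cross(yt,zt),yt,zt])
    d,tw=delta([x,y,z],T)
    print('t %.2f'%s['time_s'],'pos',s['ee_pos'].round(1),'jaw %.2f'%np.degrees(np.arctan2(M[1,2],M[0,2])),'tilt',M[:,1].round(3),'w %.1f'%s['gripper_width'],'F',s['force'].round(1))
    print('delta_cm',d.round(2),'twist',tw.round(2),'dist mm',round(np.linalg.norm(d)*10))
E
python3 -c "
from h import *
tgt(558.7,-14,170,7.2)"
```

```text
t 0.10 pos [ 243.6 -520.3  186.7] jaw -64.92 tilt [-0.001  0.001 -1.   ] w 90.8 F [-0.5  0.   0.8]
delta_cm [-50.01   1.72 -32.49] twist [ 8.000e-02 -7.212e+01 -6.000e-02] dist mm 597
```

```bash
python3 -m pendant '[{"delta_pos":[-3.8,0.2,-2.5],"twist":[0,-6,0],"grip":100},{"delta_pos":[-7.6,0.3,-5],"twist":[0,-12,0],"grip":100},{"delta_pos":[-11.4,0.4,-7.5],"twist":[0,-18,0],"grip":100},{"delta_pos":[-15.2,0.5,-10],"twist":[0,-24,0],"grip":100},{"delta_pos":[-19,0.6,-12.5],"twist":[0,-30,0],"grip":100}]' && python3 -c "
from h import *
tgt(558.7,-14,170,7.2)"
```

```text
time_s: 0.6
ee_pos: [363.3, -325.3, 181.1]
ee_rot: [-90.0, 0.0, -124.7]
force: [0.6, 0.5, -0.6]
gripper_width: 91.3
t 0.60 pos [ 363.3 -325.3  181.1] jaw -34.70 tilt [-0.  0. -1.] w 91.3 F [ 0.6  0.5 -0.6]
delta_cm [-36.72   1.12  -1.65] twist [ 2.00e-02 -4.19e+01 -2.00e-02] dist mm 368
```

```bash
python3 -m pendant '[{"delta_pos":[-4.6,0.1,-0.2],"twist":[0,-5.2,0],"grip":100},{"delta_pos":[-9.2,0.3,-0.4],"twist":[0,-10.4,0],"grip":100},{"delta_pos":[-13.8,0.4,-0.6],"twist":[0,-15.7,0],"grip":100},{"delta_pos":[-18.4,0.6,-0.8],"twist":[0,-21,0],"grip":100},{"delta_pos":[-23,0.7,-1],"twist":[0,-26.2,0],"grip":100}]' && python3 -c "
from h import *
tgt(558.7,-14,150,7.2)"
```

```text
time_s: 1.1
ee_pos: [486.7, -130.9, 174.1]
ee_rot: [-90.0, -0.0, -98.5]
force: [0.8, -0.8, 0.9]
gripper_width: 91.4
t 1.10 pos [ 486.7 -130.9  174.1] jaw -8.49 tilt [-0.001 -0.    -1.   ] w 91.4 F [ 0.8 -0.8  0.9]
delta_cm [-12.62   2.4    5.4 ] twist [  0.04 -15.69   0.  ] dist mm 139
```

```bash
python3 -m pendant '[{"delta_pos":[-4,0.7,1.7],"twist":[0,-5,0],"grip":100},{"delta_pos":[-8,1.5,3.4],"twist":[0,-10,0],"grip":100},{"delta_pos":[-12.6,2.4,5.4],"twist":[0,-15.7,0],"grip":100},{"delta_pos":[-12.6,2.4,5.4],"twist":[0,-15.7,0],"grip":100},{"delta_pos":[-12.6,2.4,5.4],"twist":[0,-15.7,0],"grip":100}]' && python3 - <<'E'
from h import *
grab("top","t1");grab("side","s1");crop("t1",200,150,330,260,6);crop("s1",225,120,345,250,5)
tgt(558.7,-14,10,7.2)
E
```

```text
time_s: 1.6
ee_pos: [558.4, -15.5, 149.5]
ee_rot: [-90.1, -0.0, -82.9]
force: [-0.8, -1.2, 0.3]
gripper_width: 91.1
t 1.70 pos [558.1 -17.1 150.3] jaw 6.93 tilt [-0.001 -0.001 -1.   ] w 91.2 F [-0.6  0.   0.4]
delta_cm [-0.31 14.03  0.11] twist [ 0.05 -0.27  0.03] dist mm 140
```

View pics/s1_c225_120.png

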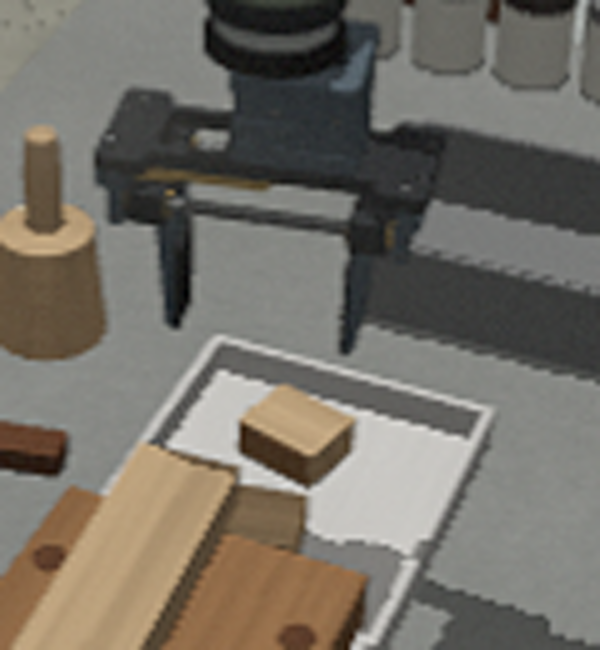

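View pics/t1_c200_150.png

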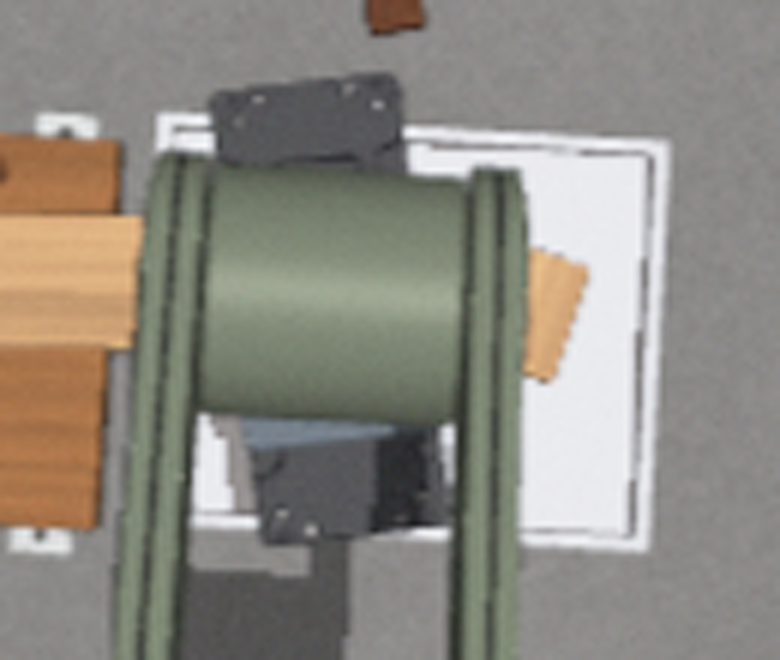

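The gripper is over blank A. In the side view its fingers straddle it at crop (180-350, 320), well clear of the plank end. I'll descend now.

```bash
python3 -m pendant '[{"delta_pos":[-0.1,3.5,0],"twist":[0,0,0],"grip":100},{"delta_pos":[-0.2,7,0],"twist":[0,0,0],"grip":100},{"delta_pos":[-0.2,10,0],"twist":[0,0,0],"grip":100},{"delta_pos":[-0.2,12.5,0],"twist":[0,0,0],"grip":100},{"delta_pos":[-0.2,13.8,0],"twist":[0,0,0],"grip":100}]' 25 && python3 -m pendant '[{"delta_pos":[0,0,0],"twist":[0,0,0],"grip":50},{"delta_pos":[0,0,0],"twist":[0,0,0],"grip":30},{"delta_pos":[0,0,0],"twist":[0,0,0],"grip":30},{"delta_pos":[0,0,0],"twist":[0,0,0],"grip":30},{"delta_pos":[0,0,0],"twist":[0,0,0],"grip":30}]' 25; python3 -c "
from h import *
tgt(558.7,-14,130,7.2)"
```

```text
time_s: 2.2
ee_pos: [556.7, -15.9, 10.9]
ee_rot: [-90.2, 0.0, -83.2]
force: [-0.4, 0.9, -0.6]
gripper_width: 91.0
time_s: 2.7
ee_pos: [559.1, -14.4, 13.4]
ee_rot: [-89.9, -0.0, -83.0]
force: [-0.0, 0.6, -0.1]
gripper_width: 54.2
t 2.70 pos [559.1 -14.4  13.4] jaw 6.98 tilt [ 0.002 -0.    -1.   ] w 54.2 F [-0.   0.6 -0.1]
delta_cm [ -0.04 -11.67  -0.02] twist [-0.1  -0.22  0.02] dist mm 117
```

```bash
python3 -m pendant '[{"delta_pos":[0,-0.2,0],"twist":[0,0,0],"grip":30},{"delta_pos":[0,-0.5,0],"twist":[0,0,0],"grip":30},{"delta_pos":[0,-0.8,0],"twist":[0,0,0],"grip":30},{"delta_pos":[0,-1.2,0],"twist":[0,0,0],"grip":30},{"delta_pos":[0,-1.6,0],"twist":[0,0,0],"grip":30}]' 25; python3 - <<'E'
from h import *
grab("side","s2");crop("s2",225,120,345,250,5)
tgt(558.7,-14,130,7.2)
E
```

```text
time_s: 3.2
ee_pos: [558.6, -14.3, 28.9]
ee_rot: [-90.0, -0.0, -83.0]
force: [0.4, 0.5, -0.3]
gripper_width: 27.5
t 3.25 pos [559.1 -14.4  29.5] jaw 6.99 tilt [ 0.002 -0.    -1.   ] w 27.3 F [ 0.1 -0.5  0.7]
delta_cm [ -0.04 -10.05  -0.02] twist [-0.09 -0.21  0.02] dist mm 100
```

View pics/s2_c225_120.png

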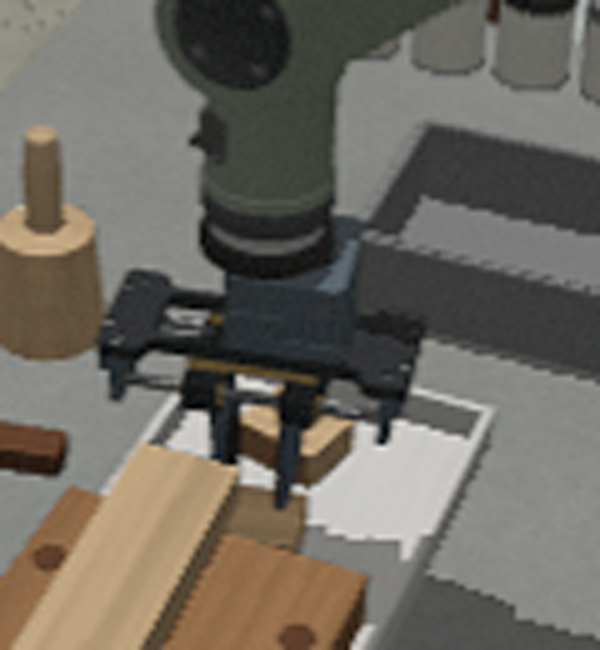

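```bash
python3 - <<'E'
from h import *
print('A',proj("side",[[558.7,-14,34],[558.7,-14,6],[563,-111,34],[559,-14.4,29.5]]).round(1), ((proj("side",[[558.7,-14,34],[559,-14.4,29.5]])-[225,120])*5).round(0))
_,d=load("s2")
for q in [(278,223),(282,220),(270,218),(293,206)]:
    o,r=ray("side",[q]); print(q,(o+r[0]*d[q[1],q[0]]).round(1))
crop("s2",240,170,310,240,8)
E
```

```text
A [[274.7 222.1]
 [274.4 228.8]
 [283.3 203.1]
 [274.6 223.1]] [[248. 511.]
 [248. 515.]]
(278, 223) [548.8 -16.7  31.3]
(282, 220) [5.315e+02 3.000e-01 6.310e+01]
(270, 218) [540.6  85.3 137.8]
(293, 206) [ 529.7 -110.4   32.3]
```

View pics/s2_c240_170.png

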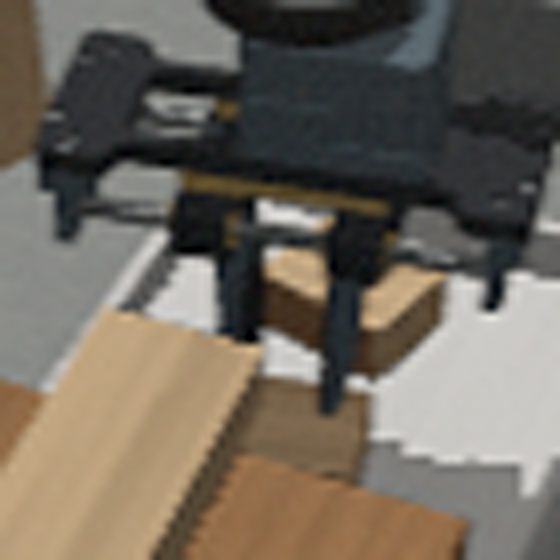

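```bash
python3 - <<'E'
from h import *
_,d=load("s2")
for q in [(282,206),(282,210),(282,214),(282,217),(281,219),(281,220),(270,208),(270,205),(269,210),(276,222),(280,224),(278,226),(282,222),(284,222)]:
    o,r=ray("side",[q]); print(q,(o+r[0]*d[q[1],q[0]]).round(1))
print(proj("side",[[545,-14,29.5],[573,-14,29.5],[545,-14,60],[545-16,-14,29.5]]).round(1))
p,d0=load("side0")
for q in [(276,222),(280,224),(278,226),(282,222),(284,222)]:
    o,r=ray("side",[q]); print('0',q,(o+r[0]*d0[q[1],q[0]]).round(1))
E
```

```text
(282, 206) [533.    2.8 118.6]
(282, 210) [532.2   3.6 104.3]
(282, 214) [ 5.326e+02 -1.000e-01  8.600e+01]
(282, 217) [531.8   1.   75.4]
(281, 219) [534.5   1.3  66.9]
(281, 220) [ 5.348e+02 -1.000e-01  6.170e+01]
(270, 208) [569.2   3.1 100.4]
(270, 205) [570.5   0.  109. ]
(269, 210) [571.6   4.7  93.2]
(276, 222) [555.4 -17.1  32.9]
(280, 224) [541.4 -14.1  31.7]
(278, 226) [543.4  -0.6  34.3]
(282, 222) [537.6 -21.5  34.9]
(284, 222) [531.7 -22.9  35.7]
[[278.9 224.3]
 [270.2 222.1]
 [279.2 216.8]
 [283.8 225.5]]
0 (276, 222) [555.5 -17.4  32.6]
0 (280, 224) [281.3 851.7 847.7]
0 (278, 226) [543.8  -2.   33. ]
0 (282, 222) [538.1 -23.2  33.4]
0 (284, 222) [531.3 -21.6  37. ]
```

```bash
python3 - <<'E'
from h import *
for nm in("s1","s2"):
    p,d=load(nm); H,W=d.shape
    v,u=np.mgrid[0:H,0:W]; uv=np.c_[u.ravel(),v.ravel()].astype(float)
    o,r=ray("side",uv); P=o+r*d.ravel()[:,None]
    m=(d.ravel()>0)&(P[:,1]>-35)&(P[:,1]<8)&(P[:,0]>490)&(P[:,0]<630)&(P[:,2]>36)
    dark=p.reshape(-1,3).max(1)<90
    Q=P[m&dark]; uvq=uv[m&dark]
    i=np.argsort(Q[:,2])[:12]; print(nm,np.c_[uvq[i],Q[i]].round(0))
    for a,b in((500,560),(560,625)):
        q=Q[(Q[:,0]>a)&(Q[:,0]<b)]; print(nm,a,'lowest',np.sort(q[:,2])[:6].round(1))
E
```

```text
s1 [[293. 190. 507.  -8. 176.]
 [259. 185. 603.   6. 177.]
 [260. 185. 600.   5. 177.]
 [294. 190. 503.  -6. 179.]
 [293. 189. 507.  -8. 179.]
 [260. 184. 601.   4. 180.]
 [293. 188. 508. -11. 181.]
 [294. 189. 504.  -8. 181.]
 [259. 184. 603.   7. 181.]
 [262. 181. 599.  -9. 182.]
 [295. 189. 501.  -6. 182.]
 [261. 183. 598.   2. 183.]]
s1 500 lowest [176.2 178.5 179.4 180.5 180.6 182.3]
s1 560 lowest [177.  177.2 180.1 181.2 182.3 182.8]
s2 [[280. 221. 539.  -4.  53.]
 [281. 221. 535.  -0.  58.]
 [280. 220. 538.  -2.  59.]
 [281. 220. 535.  -0.  62.]
 [280. 219. 539.  -2.  63.]
 [282. 220. 532.   0.  63.]
 [283. 219. 530.  -4.  64.]
 [281. 219. 534.   1.  67.]
 [273. 210. 570. -28.  68.]
 [282. 218. 532.  -1.  70.]
 [280. 218. 538.   1.  70.]
 [285. 212. 532. -30.  70.]]
s2 500 lowest [52.9 57.9 58.9 61.7 63.  63.1]
s2 560 lowest [67.7 70.2 72.9 76.5 77.2 82.9]
```

```bash
python3 - <<'E'
from h import *
print(env.grip_depth,[a for a in dir(env) if a[0]!='_'])
crop("side0",380,20,460,160,5)
p,d=load("side0");v,u=np.mgrid[0:d.shape[0],0:d.shape[1]]; uv=np.c_[u.ravel(),v.ravel()].astype(float)
o,r=ray("side",uv); P=o+r*d.ravel()[:,None]
m=(d.ravel()>0)&(abs(P[:,0]-243)<70)&(abs(P[:,1]+520)<80)&(P[:,2]>150)
i=np.where(m)[0]; i=i[np.argsort(P[i,2])[:25]]; print(np.c_[uv[i],P[i]].round(0))
E
```

```text
18.8 ['Unreachable', 'grip_depth']
[[ 416.  124.  207. -479.  213.]
 [ 399.  111.  272. -559.  213.]
 [ 407.  111.  244. -570.  213.]
 [ 398.  111.  275. -555.  214.]
 [ 404.  111.  254. -564.  214.]
 [ 401.  111.  265. -559.  214.]
 [ 414.  124.  213. -471.  215.]
 [ 402.  111.  261. -559.  215.]
 [ 403.  111.  258. -561.  215.]
 [ 412.  123.  221. -474.  216.]
 [ 400.  111.  268. -554.  216.]
 [ 415.  124.  210. -470.  216.]
 [ 408.  123.  234. -468.  216.]
 [ 405.  111.  251. -561.  216.]
 [ 404.  110.  255. -568.  216.]
 [ 406.  111.  248. -562.  216.]
 [ 401.  110.  266. -562.  217.]
 [ 415.  123.  211. -476.  217.]
 [ 411.  123.  224. -470.  217.]
 [ 398.  110.  276. -557.  217.]
 [ 403.  110.  259. -564.  217.]
 [ 416.  123.  208. -476.  218.]
 [ 410.  123.  227. -467.  218.]
 [ 409.  123.  231. -465.  218.]
 [ 402.  110.  262. -560.  219.]]
```

View pics/side0_c380_20.png

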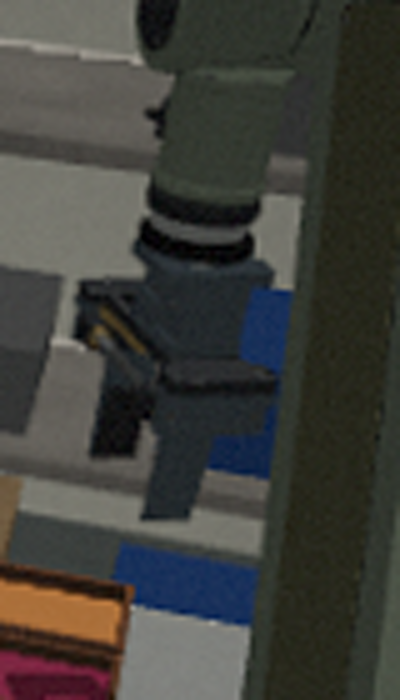

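The fingers closed above the blank: depth puts the real fingertips 25-26 mm higher than the reported TCP in three separate frames (side (293,190), (281,221) and (416,124)). Blank A is untouched. From here I'll use tip z = reported z + 25, and regrasp that much lower.

```bash
python3 -m pendant '[{"delta_pos":[0,0,0],"twist":[0,0,0],"grip":100},{"delta_pos":[0,0,0],"twist":[0,0,0],"grip":100},{"delta_pos":[0,0,0],"twist":[0,0,0],"grip":100},{"delta_pos":[0,0,0],"twist":[0,0,0],"grip":100},{"delta_pos":[0,0,0],"twist":[0,0,0],"grip":100}]' 25; python3 -m pendant '[{"delta_pos":[0,0,0],"twist":[0,0,0],"grip":100},{"delta_pos":[0,1,0],"twist":[0,0,0],"grip":100},{"delta_pos":[0,2.2,0],"twist":[0,0,0],"grip":100},{"delta_pos":[0,3.4,0],"twist":[0,0,0],"grip":100},{"delta_pos":[0,4.2,0],"twist":[0,0,0],"grip":100}]' 25 && python3 -m pendant '[{"delta_pos":[0,0,0],"twist":[0,0,0],"grip":50},{"delta_pos":[0,0,0],"twist":[0,0,0],"grip":30},{"delta_pos":[0,0,0],"twist":[0,0,0],"grip":30},{"delta_pos":[0,0,0],"twist":[0,0,0],"grip":30},{"delta_pos":[0,0,0],"twist":[0,0,0],"grip":30}]' 25; python3 -c "
from h import *
tgt(558.7,-14,130,7.2)"
```

```text
time_s: 3.75
ee_pos: [558.5, -14.4, 28.3]
ee_rot: [-90.0, -0.0, -83.0]
force: [-0.2, -0.2, -0.6]
gripper_width: 64.4
time_s: 4.25
ee_pos: [557.5, -14.3, -15.5]
ee_rot: [-90.1, 0.0, -83.0]
force: [0.3, 0.0, -1.0]
gripper_width: 91.2
time_s: 4.75
ee_pos: [559.0, -14.4, -13.1]
ee_rot: [-89.9, -0.0, -83.0]
force: [0.5, -1.3, 0.3]
gripper_width: 59.9
t 4.75 pos [559.  -14.4 -13.1] jaw 6.98 tilt [ 0.001 -0.    -1.   ] w 59.9 F [ 0.5 -1.3  0.3]
delta_cm [ -0.04 -14.31  -0.  ] twist [-0.07 -0.22  0.02] dist mm 143
```

```bash
python3 -m pendant '[{"delta_pos":[0,-2,0],"twist":[0,0,0],"grip":30},{"delta_pos":[0,-5,0],"twist":[0,0,0],"grip":30},{"delta_pos":[0,-8,0],"twist":[0,0,0],"grip":30},{"delta_pos":[0,-11,0],"twist":[0,0,0],"grip":30},{"delta_pos":[0,-13,0],"twist":[0,0,0],"grip":30}]' 25; python3 -c "
from h import *
tgt(508,-364,115,-3)"
```

```text
time_s: 5.25
ee_pos: [559.3, -14.4, 118.9]
ee_rot: [-89.8, -0.0, -83.0]
force: [0.5, 0.4, 0.3]
gripper_width: 60.1
t 5.25 pos [559.3 -14.4 118.9] jaw 6.98 tilt [ 0.003 -0.    -1.   ] w 60.1 F [0.5 0.4 0.3]
delta_cm [34.08  0.38 -9.34] twist [-0.18  9.98  0.02] dist mm 353
```

```bash
python3 -m pendant '[{"delta_pos":[2.5,0,-0.7],"twist":[0,1,0],"grip":30},{"delta_pos":[7,0,-2],"twist":[0,2,0],"grip":30},{"delta_pos":[11.5,0,-3],"twist":[0,4,0],"grip":30},{"delta_pos":[16,0,-4.4],"twist":[0,5,0],"grip":30},{"delta_pos":[20.5,0,-5.6],"twist":[0,6,0],"grip":30}]' 25; python3 -m pendant '[{"delta_pos":[4.3,0,-1.2],"twist":[0,1,0],"grip":30},{"delta_pos":[8,0,-2.3],"twist":[0,2,0],"grip":30},{"delta_pos":[11,0,-3.2],"twist":[0,3,0],"grip":30},{"delta_pos":[13,0,-3.7],"twist":[0,4,0],"grip":30},{"delta_pos":[13.6,0,-3.8],"twist":[0,4,0],"grip":30}]' 25; python3 - <<'E'
from h import *
grab("top","t3");grab("side","s3");crop("s3",250,60,420,230,4)
tgt(508,-364,-12,-3)
E
```

```text
time_s: 5.75
ee_pos: [527.2, -226.2, 116.7]
ee_rot: [-90.0, -0.0, -89.0]
force: [0.1, 0.5, -0.8]
gripper_width: 59.9
time_s: 6.25
ee_pos: [491.4, -363.3, 116.4]
ee_rot: [-90.0, -0.0, -93.2]
force: [-0.5, 0.2, -0.4]
gripper_width: 59.9
t 6.35 pos [ 492.  -361.5  116.3] jaw -3.07 tilt [-0.  0. -1.] w 59.6 F [-0.6 -0.1 -0.3]
delta_cm [ 0.17 12.83  1.61] twist [ 0.   -0.07 -0.02] dist mm 129
```

View pics/s3_c250_60.png

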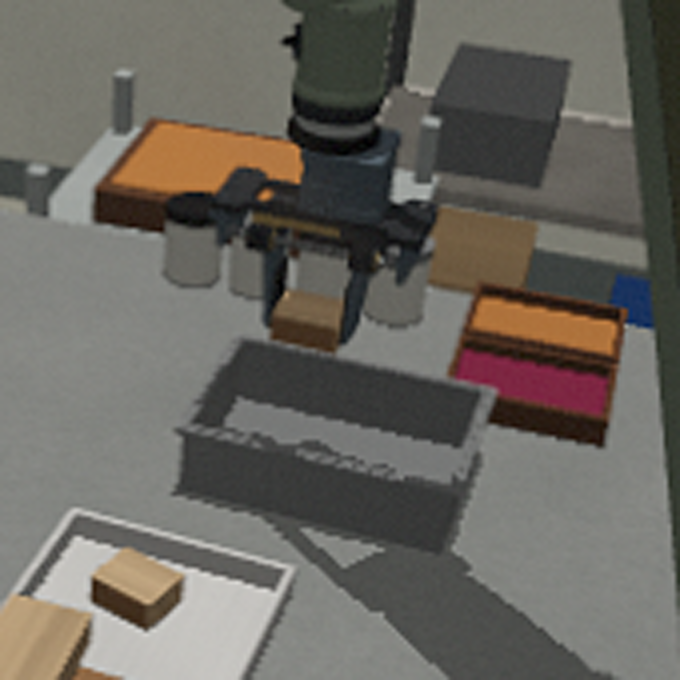

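View pics/t3.png

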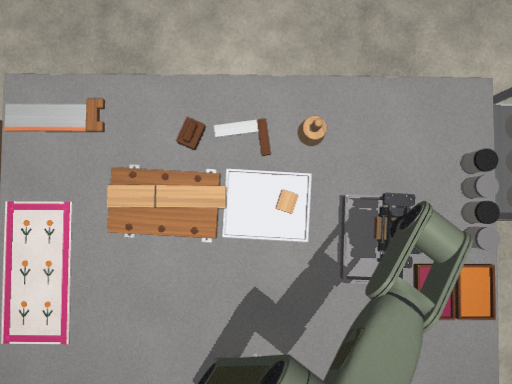

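Side view: blank A is held at crop (305,320) over the tote. In the top view only blank B is left in the tray, at (287,201). I'll lower it in.

```bash
python3 -m pendant '[{"delta_pos":[0.1,2,1.2],"twist":[0,0,0],"grip":30},{"delta_pos":[0.1,5.5,1.6],"twist":[0,0,0],"grip":30},{"delta_pos":[0.1,9,1.6],"twist":[0,0,0],"grip":30},{"delta_pos":[0.1,11.5,1.6],"twist":[0,0,0],"grip":30},{"delta_pos":[0.1,12.6,1.6],"twist":[0,0,0],"grip":30}]' 25; python3 -m pendant '[{"delta_pos":[0,0.1,0],"twist":[0,0,0],"grip":30},{"delta_pos":[0,0.1,0],"twist":[0,0,0],"grip":72},{"delta_pos":[0,0.1,0],"twist":[0,0,0],"grip":78},{"delta_pos":[0,0.1,0],"twist":[0,0,0],"grip":78},{"delta_pos":[0,0.1,0],"twist":[0,0,0],"grip":78}]' 25;  python3 -m pendant '[{"delta_pos":[0,-1,0],"twist":[0,0,0],"grip":78},{"delta_pos":[0,-3.5,0],"twist":[0,0,0],"grip":78},{"delta_pos":[0,-7,0],"twist":[0,0,0],"grip":78},{"delta_pos":[0,-10.5,0],"twist":[0,0,0],"grip":78},{"delta_pos":[0,-13,0],"twist":[0,0,0],"grip":78}]' 25; python3 -c "
from h import *
tgt(563,-111.3,115,-18)"
```

```text
time_s: 6.85
ee_pos: [507.1, -360.3, -12.1]
ee_rot: [-90.2, 0.2, -92.9]
force: [-0.0, 1.1, -0.1]
gripper_width: 59.8
time_s: 7.35
ee_pos: [508.7, -363.6, -9.4]
ee_rot: [-89.9, -0.1, -93.0]
force: [-0.3, -0.9, 0.3]
gripper_width: 71.2
time_s: 7.85
ee_pos: [508.9, -363.8, 123.1]
ee_rot: [-89.8, -0.1, -93.0]
force: [0.1, -0.3, 0.5]
gripper_width: 70.8
t 7.85 pos [ 508.9 -363.8  123.1] jaw -3.03 tilt [ 0.003 -0.002 -1.   ] w 70.8 F [ 0.1 -0.3  0.5]
delta_cm [-25.5    0.77   4.07] twist [-0.21 14.97  0.1 ] dist mm 258
```

```bash
python3 -m pendant '[{"delta_pos":[-3,0,0.5],"twist":[0,2,0],"grip":100},{"delta_pos":[-7.5,0.2,1.2],"twist":[0,5,0],"grip":100},{"delta_pos":[-12,0.4,1.9],"twist":[0,8,0],"grip":100},{"delta_pos":[-16.5,0.6,2.6],"twist":[0,11,0],"grip":100},{"delta_pos":[-20.5,0.7,3.3],"twist":[0,13,0],"grip":100}]' 25; python3 -m pendant '[{"delta_pos":[-3,0,0.5],"twist":[0,1,0],"grip":100},{"delta_pos":[-4.5,0,0.6],"twist":[0,2,0],"grip":100},{"delta_pos":[-5,0,0.7],"twist":[0,2,0],"grip":100},{"delta_pos":[-5,0,0.7],"twist":[0,2,0],"grip":100},{"delta_pos":[-5,0,0.7],"twist":[0,2,0],"grip":100}]' 25; python3 - <<'E'
from h import *
grab("side","s4");crop("s4",225,90,385,230,4)
tgt(563,-111.3,-13,-18)
E
```

```text
time_s: 8.35
ee_pos: [552.0, -158.2, 113.4]
ee_rot: [-89.9, 0.0, -106.1]
force: [-0.0, 0.2, -0.1]
gripper_width: 91.1
time_s: 8.85
ee_pos: [572.2, -114.9, 112.8]
ee_rot: [-90.0, -0.0, -108.0]
force: [-0.1, 0.7, -0.2]
gripper_width: 91.6
t 8.90 pos [ 572.1 -115.   112.7] jaw -18.07 tilt [ 0. -0. -1.] w 91.0 F [ 0.1  0.6 -0.3]
delta_cm [-0.08 12.57 -0.98] twist [-0.01 -0.07  0.02] dist mm 126
```

View pics/s4_c225_90.png

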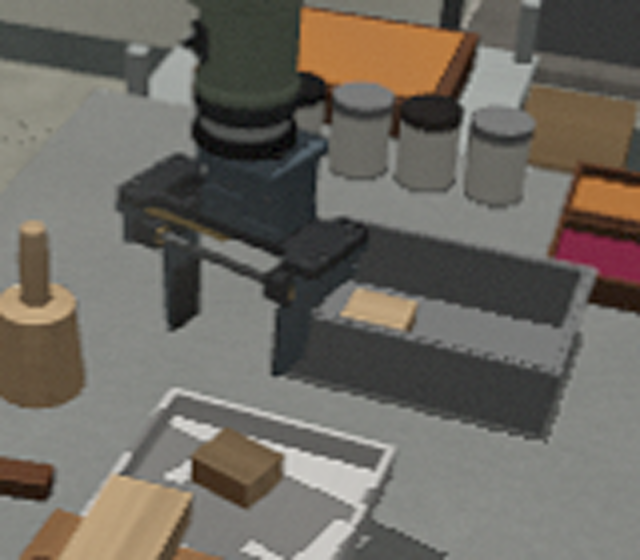

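Blank A lies in the tote at crop (380,310), and the open gripper is above blank B at crop (238,465). Now I'll grasp B.

```bash
python3 -m pendant '[{"delta_pos":[-0.1,2,-0.9],"twist":[0,0,0],"grip":100},{"delta_pos":[-0.1,5.5,-1],"twist":[0,0,0],"grip":100},{"delta_pos":[-0.1,9,-1],"twist":[0,0,0],"grip":100},{"delta_pos":[-0.1,11.5,-1],"twist":[0,0,0],"grip":100},{"delta_pos":[-0.1,12.6,-1],"twist":[0,0,0],"grip":100}]' 25 && python3 -m pendant '[{"delta_pos":[0,0,0],"twist":[0,0,0],"grip":50},{"delta_pos":[0,0,0],"twist":[0,0,0],"grip":30},{"delta_pos":[0,0,0],"twist":[0,0,0],"grip":30},{"delta_pos":[0,0,0],"twist":[0,0,0],"grip":30},{"delta_pos":[0,0,0],"twist":[0,0,0],"grip":30}]' 25; python3 -m pendant '[{"delta_pos":[0,-2,0],"twist":[0,0,0],"grip":30},{"delta_pos":[0,-5,0],"twist":[0,0,0],"grip":30},{"delta_pos":[0,-8,0],"twist":[0,0,0],"grip":30},{"delta_pos":[0,-11,0],"twist":[0,0,0],"grip":30},{"delta_pos":[0,-13,0],"twist":[0,0,0],"grip":30}]' 25; python3 -c "
from h import *
tgt(400,-361,115,-3)"
```

```text
time_s: 9.4
ee_pos: [561.2, -110.7, -15.9]
ee_rot: [-90.3, -0.0, -108.1]
force: [-0.3, -0.1, 0.3]
gripper_width: 91.6
time_s: 9.9
ee_pos: [564.1, -110.2, -12.3]
ee_rot: [-89.9, 0.0, -108.0]
force: [-0.1, 0.1, 3.5]
gripper_width: 60.0
time_s: 10.4
ee_pos: [564.0, -110.0, 119.1]
ee_rot: [-89.8, 0.0, -108.0]
force: [0.5, -0.1, 0.2]
gripper_width: 59.7
t 10.40 pos [ 564.  -110.   119.1] jaw -18.01 tilt [ 0.003 -0.001 -1.   ] w 59.7 F [ 0.5 -0.1  0.2]
delta_cm [28.93  0.37 -7.84] twist [-1.900e-01 -1.501e+01  1.000e-02] dist mm 300
```

```bash
python3 -m pendant '[{"delta_pos":[3,0,-0.8],"twist":[0,-2,0],"grip":30},{"delta_pos":[7.5,0,-2],"twist":[0,-4,0],"grip":30},{"delta_pos":[12,0,-3.2],"twist":[0,-7,0],"grip":30},{"delta_pos":[16.5,0,-4.5],"twist":[0,-9,0],"grip":30},{"delta_pos":[20,0,-5.4],"twist":[0,-11,0],"grip":30}]' 25; python3 -c "
from h import *
tgt(400,-361,115,-3)"
```

```text
time_s: 10.9
ee_pos: [448.3, -285.0, 116.8]
ee_rot: [-90.0, -0.0, -97.0]
force: [0.5, 0.4, -0.9]
gripper_width: 60.1
t 10.90 pos [ 448.3 -285.   116.8] jaw -6.97 tilt [ 0.    -0.001 -1.   ] w 60.1 F [ 0.5  0.4 -0.9]
delta_cm [ 8.12  0.19 -3.87] twist [-0.   -3.97  0.04] dist mm 90
```

```bash
python3 -m pendant '[{"delta_pos":[3,0,-1.4],"twist":[0,-1,0],"grip":30},{"delta_pos":[6,0,-2.8],"twist":[0,-3,0],"grip":30},{"delta_pos":[8,0,-3.8],"twist":[0,-4,0],"grip":30},{"delta_pos":[8.1,0,-3.9],"twist":[0,-4,0],"grip":30},{"delta_pos":[8.1,0,-3.9],"twist":[0,-4,0],"grip":30}]' 25; python3 - <<'E'
from h import *
grab("side","s5");crop("s5",290,60,420,190,5)
tgt(400,-361,-12,-3)
E
```

```text
time_s: 11.4
ee_pos: [401.2, -359.0, 116.6]
ee_rot: [-90.0, 0.0, -93.1]
force: [0.1, 0.0, 0.5]
gripper_width: 60.0
t 11.45 pos [ 401.6 -358.5  116.5] jaw -3.04 tilt [ 0.  0. -1.] w 59.8 F [ 0.5 -0.4 -0.2]
delta_cm [ 0.26 12.85 -0.15] twist [-0.01 -0.04 -0.02] dist mm 129
```

View pics/s5_c290_60.png

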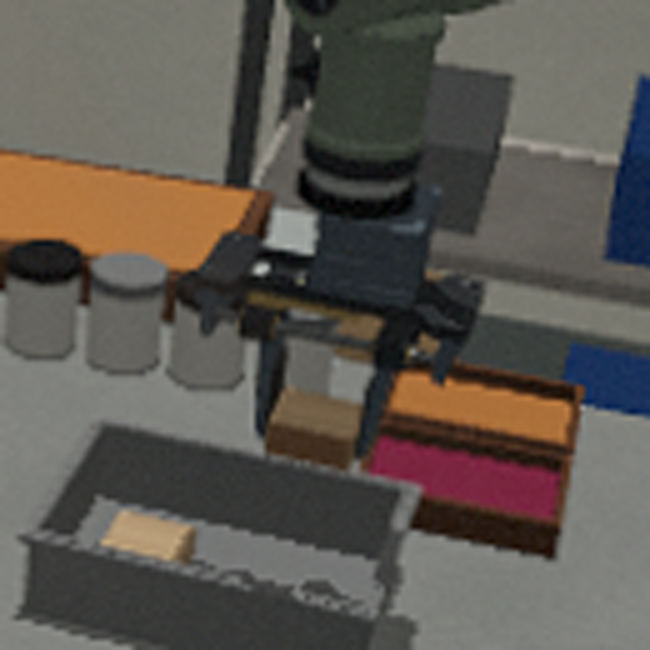

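Blank B is held over the tote's near half at crop (315,430), with A lying at (150,535). I'll lower and release it.

```bash
python3 -m pendant '[{"delta_pos":[0.2,2,0.4],"twist":[0,0,0],"grip":30},{"delta_pos":[0.2,5.5,0.4],"twist":[0,0,0],"grip":30},{"delta_pos":[0.2,9,0.4],"twist":[0,0,0],"grip":30},{"delta_pos":[0.2,11.5,0.4],"twist":[0,0,0],"grip":30},{"delta_pos":[0.2,12.6,0.4],"twist":[0,0,0],"grip":30}]' 25; python3 -m pendant '[{"delta_pos":[0,0.1,0],"twist":[0,0,0],"grip":30},{"delta_pos":[0,0.1,0],"twist":[0,0,0],"grip":72},{"delta_pos":[0,0.1,0],"twist":[0,0,0],"grip":76},{"delta_pos":[0,0.1,0],"twist":[0,0,0],"grip":76},{"delta_pos":[0,0.1,0],"twist":[0,0,0],"grip":76}]' 25;  python3 -m pendant '[{"delta_pos":[0,-1,0],"twist":[0,0,0],"grip":76},{"delta_pos":[0,-3.5,0],"twist":[0,0,0],"grip":76},{"delta_pos":[0,-7,0],"twist":[0,0,0],"grip":76},{"delta_pos":[0,-11.5,0],"twist":[0,0,0],"grip":76},{"delta_pos":[0,-16,0],"twist":[0,0,0],"grip":76}]' 25; python3 - <<'E'
from h import *
from scipy.ndimage import map_coordinates
tgt(574,312,190,0)
# precise bench edge & plank fits from the initial top and side frames
import numpy as np
a=-93.0*np.pi/180; ex=np.array([np.cos(a),np.sin(a)]); ey=np.array([-ex[1],ex[0]])
def red_minus_blue(p): return p[...,0].astype(float)-p[...,2]
def prof(p,cam,pts,z):
    uv=proj(cam,np.c_[pts,np.full(len(pts),z)]); return map_coordinates(red_minus_blue(p),[uv[:,1],uv[:,0]],order=1)
ss=np.arange(-14,14,.25); g=np.array([557.,86.])
for cam,offs in(("top",list(range(-85,-40,3))+list(range(58,86,3))),("side",list(range(-87,-70,2))+list(range(58,72,2)))):
    p,_=load(cam+"0"); out=[]
    for o in offs:
        v=prof(p,cam,g+o*ey+ss[:,None]*ex,110); i=np.argmax(v<40); 
        if i>0: out.append((o,ss[i]))
    out=np.array(out); f=np.polyfit(out[:,0],out[:,1],1); r=out[:,1]-np.polyval(f,out[:,0])
    print(cam,'edge offset at mid %.2f slope deg %.2f rms %.2f'%(f[1],np.degrees(f[0]),r.std()),out[:,1])
E
```

```text
time_s: 11.95
ee_pos: [404.8, -359.0, -11.7]
ee_rot: [-90.2, 0.2, -92.9]
force: [-0.4, -0.0, -0.3]
gripper_width: 59.7
time_s: 12.45
ee_pos: [405.7, -361.8, -9.6]
ee_rot: [-89.9, -0.1, -93.0]
force: [0.4, -0.9, 0.4]
gripper_width: 69.4
time_s: 12.95
ee_pos: [404.9, -361.1, 151.8]
ee_rot: [-90.0, -0.0, -93.0]
force: [0.5, -0.7, -0.2]
gripper_width: 69.3
t 12.95 pos [ 404.9 -361.1  151.8] jaw -3.03 tilt [ 0. -0. -1.] w 69.3 F [ 0.5 -0.7 -0.2]
delta_cm [-68.11  -3.83  13.33] twist [-0.01 -3.03  0.01] dist mm 695
top edge offset at mid 1.68 slope deg -0.03 rms 0.30 [1.5  2.   2.   2.   1.75 1.75 2.   2.   1.75 1.5  1.5  1.25 1.25 1.5
 1.75 2.25 2.   2.   1.75 1.5  1.5  1.5  1.  ]
side edge offset at mid -0.28 slope deg 0.00 rms 0.40 [-0.75 -0.75  0.25  0.25 -0.25 -0.75 -0.5   0.25 -0.25 -0.25 -0.5  -0.75
 -0.75  0.25  0.25 -0.25]
```

```bash
python3 -m pendant '[{"delta_pos":[-3,-0.4,0.6],"twist":[0,0,0],"grip":100},{"delta_pos":[-7.8,-1,1.5],"twist":[0,-0.5,0],"grip":100},{"delta_pos":[-12.6,-1.5,2.5],"twist":[0,-0.5,0],"grip":100},{"delta_pos":[-17.4,-2,3.4],"twist":[0,-1,0],"grip":100},{"delta_pos":[-22,-2.4,4.3],"twist":[0,-1,0],"grip":100}]' 45; python3 -m pendant '[{"delta_pos":[-4.7,-0.3,0.9],"twist":[0,0,0],"grip":100},{"delta_pos":[-9.4,-0.6,1.8],"twist":[0,-0.5,0],"grip":100},{"delta_pos":[-14.1,-0.8,2.7],"twist":[0,-0.5,0],"grip":100},{"delta_pos":[-18.8,-1,3.7],"twist":[0,-1,0],"grip":100},{"delta_pos":[-23.5,-1.2,4.6],"twist":[0,-1,0],"grip":100}]' 45; python3 -c "
from h import *
tgt(574,312,190,0)"
```

```text
time_s: 13.45
ee_pos: [460.0, -142.1, 174.9]
ee_rot: [-89.9, -0.0, -92.0]
force: [0.9, 0.0, 0.2]
gripper_width: 91.2
time_s: 13.95
ee_pos: [514.2, 91.3, 186.7]
ee_rot: [-89.9, 0.0, -91.0]
force: [1.5, -0.9, -0.8]
gripper_width: 91.3
t 13.95 pos [514.2  91.3 186.7] jaw -1.01 tilt [ 0.002 -0.    -1.   ] w 91.3 F [ 1.5 -0.9 -0.8]
delta_cm [-22.17  -0.32   5.59] twist [-0.1  -1.01  0.  ] dist mm 229
```

```bash
python3 -m pendant '[{"delta_pos":[-4.6,0,1.2],"twist":[0,-0.3,0],"grip":100},{"delta_pos":[-9.4,0,2.4],"twist":[0,-0.5,0],"grip":100},{"delta_pos":[-14,0,3.6],"twist":[0,-0.8,0],"grip":100},{"delta_pos":[-18.5,0,4.8],"twist":[0,-1,0],"grip":100},{"delta_pos":[-21.7,0,5.6],"twist":[0,-1,0],"grip":100}]' 45; python3 - <<'E'
from h import *
from scipy.ndimage import map_coordinates
grab("top","t6");grab("side","s6");crop("s6",175,90,395,340,2)
tgt(574,312,100,0)
# plank edges and line from top0 / side0 (z=138)
def gray(p): return p.astype(float).sum(2)/3
for cam in("top","side"):
    p,_=load(cam+"0"); out=[]
    for x in np.arange(550,600,4.):
        y=np.arange(238,268,.25); uv=proj(cam,np.c_[np.full(len(y),x),y,np.full(len(y),138)])
        v=map_coordinates(gray(p),[uv[:,1],uv[:,0]],order=1); w=np.clip(np.median(v)-8-v,0,None); out.append((x,(w*y).sum()/w.sum()))
    out=np.array(out); f=np.polyfit(out[:,0]-574,out[:,1],1); print(cam,'line y at x574 %.2f slope %.2f deg'%(f[1],np.degrees(np.arctan(f[0]))), out[:,1].round(1))
E
```

```text
time_s: 14.45
ee_pos: [574.2, 308.3, 186.2]
ee_rot: [-89.9, 0.1, -89.9]
force: [-0.2, -0.3, 0.1]
gripper_width: 91.6
t 14.55 pos [574.3 309.5 185.5] jaw 0.20 tilt [ 0.001  0.002 -1.   ] w 91.2 F [-0.2 -0.1 -0.4]
delta_cm [-0.24  8.55 -0.04] twist [-0.05  0.2  -0.1 ] dist mm 85
top line y at x574 252.05 slope -0.56 deg [251.9 252.1 252.2 252.2 252.3 252.5 252.5 252.3 251.5 251.6 251.8 251.8
 251.9]
side line y at x574 251.95 slope -0.17 deg [252.2 251.9 252.  251.7 252.3 252.  252.  251.8 251.7 252.1 252.  252.1
 251.6]
```

View pics/s6_c175_90.png

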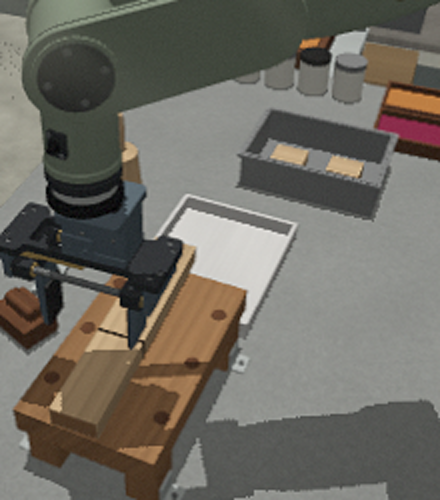

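View pics/t6.png

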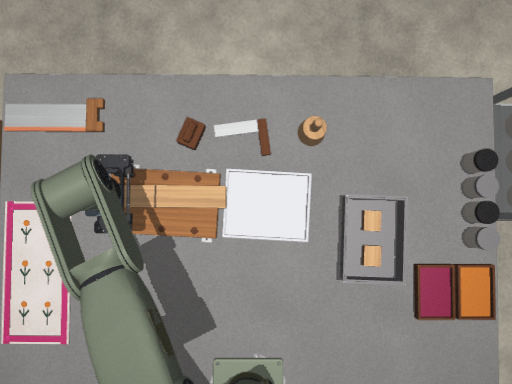

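Both blanks are in the tote at top (372,220) and (372,256), and the tray is empty. The gripper is over the plank's tail, so I'll descend slowly.

```bash
python3 -m pendant '[{"delta_pos":[0,1.5,0],"twist":[0,0.2,0],"grip":100},{"delta_pos":[0,3.5,0],"twist":[0,0.2,0],"grip":100},{"delta_pos":[0,5.5,0],"twist":[0,0.2,0],"grip":100},{"delta_pos":[0,7,0],"twist":[0,0.2,0],"grip":100},{"delta_pos":[0,8.2,0],"twist":[0,0.2,0],"grip":100}]' 45; python3 -m pendant '[{"delta_pos":[0,0.4,0],"twist":[0,0,0],"grip":100},{"delta_pos":[0,0.8,0],"twist":[0,0,0],"grip":100},{"delta_pos":[0,1.1,0],"twist":[0,0,0],"grip":100},{"delta_pos":[0,1.3,0],"twist":[0,0,0],"grip":100},{"delta_pos":[0,1.3,0],"twist":[0,0,0],"grip":100}]' 45; python3 - <<'E'
from h import *
grab("side","s7");crop("s7",175,180,295,330,4)
tgt(574,312,89,0)
E
```

```text
time_s: 15.05
ee_pos: [573.4, 304.2, 103.1]
ee_rot: [-90.0, -0.0, -90.3]
force: [-0.3, 0.5, -0.1]
gripper_width: 91.1
time_s: 15.55
ee_pos: [574.0, 305.4, 90.6]
ee_rot: [-90.0, 0.0, -90.2]
force: [-0.2, -0.5, 0.2]
gripper_width: 91.0
t 15.60 pos [574.  305.4  90.7] jaw -0.21 tilt [ 0.  0. -1.] w 91.0 F [-0.4  0.6  0.3]
delta_cm [-0.66  0.17 -0.  ] twist [-0.02 -0.21 -0.01] dist mm 7
```

View pics/s7_c175_180.png

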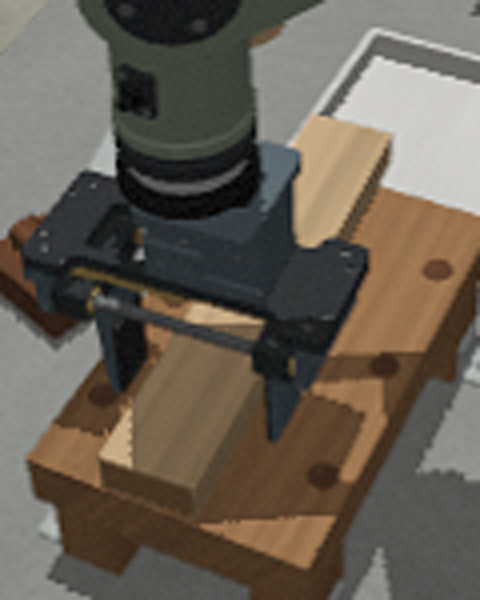

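The fingers straddle the plank at crop (120,385) and (275,435), just above the bench. I'll move 40 mm towards the tail so the line stays visible later, then grip.

```bash
python3 -m pendant '[{"delta_pos":[-1.3,0,0],"twist":[0,0,0],"grip":100},{"delta_pos":[-2.6,0,0],"twist":[0,0,0],"grip":100},{"delta_pos":[-3.6,0.05,0],"twist":[0,0,0],"grip":100},{"delta_pos":[-4,0.1,0],"twist":[0,0,0],"grip":100},{"delta_pos":[-4,0.1,0],"twist":[0,0,0],"grip":100}]' 45; python3 -m pendant '[{"delta_pos":[0,0,0],"twist":[0,0,0],"grip":70},{"delta_pos":[0,0,0],"twist":[0,0,0],"grip":60},{"delta_pos":[0,0,0],"twist":[0,0,0],"grip":40},{"delta_pos":[0,0,0],"twist":[0,0,0],"grip":40},{"delta_pos":[0,0,0],"twist":[0,0,0],"grip":40}]' 45; python3 -m pendant '[{"delta_pos":[0,0,0],"twist":[0,0,0],"grip":40},{"delta_pos":[0,0,0],"twist":[0,0,0],"grip":40},{"delta_pos":[0,0,0],"twist":[0,0,0],"grip":40},{"delta_pos":[0,0,0],"twist":[0,0,0],"grip":40},{"delta_pos":[0,0,0],"twist":[0,0,0],"grip":40}]' 45; python3 - <<'E'
from h import *
grab("side","s8");crop("s8",175,180,295,330,4);grab("top","t8");crop("t8",90,150,240,260,5)
tgt(574,345,89,0)
E
```

```text
time_s: 16.1
ee_pos: [573.8, 346.3, 89.1]
ee_rot: [-90.0, -0.0, -90.1]
force: [-0.7, -0.5, 0.3]
gripper_width: 90.9
time_s: 16.6
ee_pos: [574.2, 345.0, 89.5]
ee_rot: [-90.0, -0.0, -90.2]
force: [-0.7, 0.2, -0.5]
gripper_width: 59.5
time_s: 17.1
ee_pos: [574.2, 345.0, 89.5]
ee_rot: [-90.0, -0.0, -90.2]
force: [1.1, -2.0, 1.8]
gripper_width: 59.8
t 17.20 pos [574.2 345.   89.5] jaw -0.21 tilt [ 0.    -0.001 -1.   ] w 59.8 F [ 1.4 -2.9  0.9]
delta_cm [ 0.    0.05 -0.02] twist [-0.02 -0.21  0.03] dist mm 1
```

View pics/s8_c175_180.png

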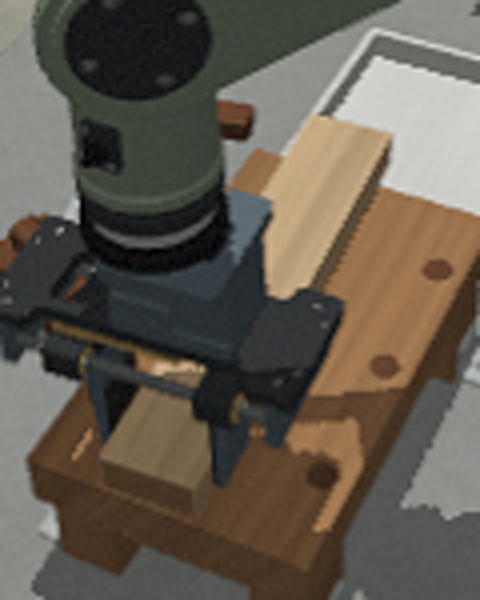

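View pics/t8_c90_150.png

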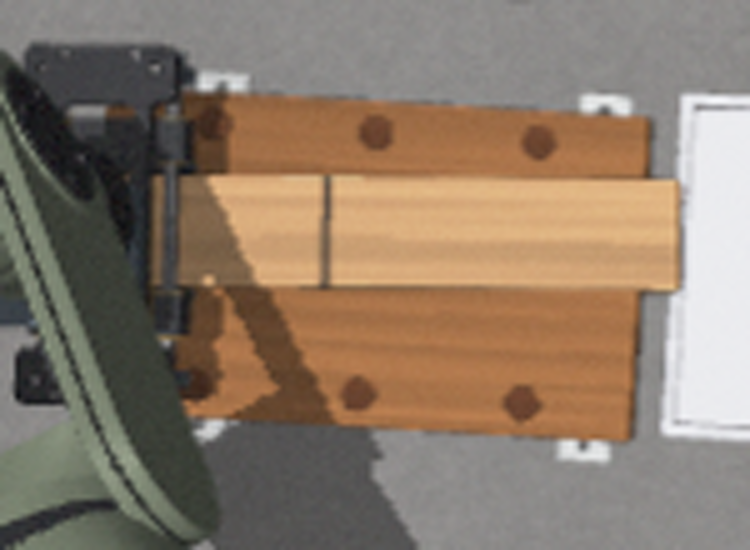

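The plank is gripped at 59.8 mm. In the top crop the line at (327,230) and the saw edge at (640,275) are both visible. I'll slide outward slowly, turning about -2.8° to square it to the bench.

```bash
python3 -m pendant '[{"delta_pos":[0.3,0,0],"twist":[0,0.3,0],"grip":40},{"delta_pos":[0.9,0,-0.05],"twist":[0,0.8,0],"grip":40},{"delta_pos":[1.7,0,-0.1],"twist":[0,1.4,0],"grip":40},{"delta_pos":[2.5,0,-0.1],"twist":[0,2,0],"grip":40},{"delta_pos":[3.3,0,-0.15],"twist":[0,2.8,0],"grip":40}]' 45; python3 - <<'E'
from h import *
tgt(574,345,89.5,-3)
E
```

```text
time_s: 17.7
ee_pos: [572.4, 311.8, 89.5]
ee_rot: [-90.0, 0.0, -93.1]
force: [1.0, 1.6, 0.6]
gripper_width: 60.1
t 17.70 pos [572.4 311.8  89.5] jaw -3.09 tilt [ 0.  0. -1.] w 60.1 F [1.  1.6 0.6]
delta_cm [-3.32 -0.   -0.02] twist [-0.01 -0.09 -0.03] dist mm 33
```

```bash
python3 -m pendant '[{"delta_pos":[1,0,0],"twist":[0,0,0],"grip":40},{"delta_pos":[2,0,0],"twist":[0,0,0],"grip":40},{"delta_pos":[3,0,0],"twist":[0,0,0],"grip":40},{"delta_pos":[4,0,0],"twist":[0,0,0],"grip":40},{"delta_pos":[5,0,0],"twist":[0,0,0],"grip":40}]' 45; python3 -m pendant '[{"delta_pos":[1,0,0],"twist":[0,0,0],"grip":40},{"delta_pos":[2,0,0],"twist":[0,0,0],"grip":40},{"delta_pos":[3,0,0],"twist":[0,0,0],"grip":40},{"delta_pos":[4,0,0],"twist":[0,0,0],"grip":40},{"delta_pos":[4.8,0,0],"twist":[0,0,0],"grip":40}]' 45;python3 - <<'E'
from h import *
tgt(574,345,89.5,-3)
E
```

```text
time_s: 18.2
ee_pos: [569.7, 261.5, 89.5]
ee_rot: [-90.0, 0.0, -93.0]
force: [0.2, 2.3, 0.2]
gripper_width: 59.8
time_s: 18.7
ee_pos: [567.2, 213.6, 89.5]
ee_rot: [-90.0, -0.0, -93.0]
force: [0.3, 3.3, 1.0]
gripper_width: 59.6
t 18.70 pos [567.2 213.6  89.5] jaw -3.03 tilt [ 0. -0. -1.] w 59.6 F [0.3 3.3 1. ]
delta_cm [-13.16  -0.    -0.02] twist [-0.   -0.03  0.  ] dist mm 132
```

```bash
python3 -m pendant '[{"delta_pos":[0.8,0,0],"twist":[0,0,0],"grip":40},{"delta_pos":[1.5,0,0],"twist":[0,0,0],"grip":40},{"delta_pos":[2.1,0,0],"twist":[0,0,0],"grip":40},{"delta_pos":[2.5,0,0],"twist":[0,0,0],"grip":40},{"delta_pos":[2.5,0,0],"twist":[0,0,0],"grip":40}]' 45; cat > fit.py <<'E'
from h import *
import sys
from scipy.ndimage import map_coordinates
a=np.radians(-93.0); ex=np.array([np.cos(a),np.sin(a)]); ey=np.array([-ex[1],ex[0]]); g=np.array([557.,86.])+0.28*-ex
def run(cam,name,cx,s0,pw=26,lw=10):
    p,_=load(name); G=p.astype(float).mean(2); D=p[...,0].astype(float)-p[...,2]
    out=[]
    for o in np.arange(-pw,pw+.1,3.):
        s=np.arange(s0-lw,s0+lw,.25); X=np.c_[g+(cx+o)*ey+s[:,None]*ex,np.full(len(s),138)]; uv=proj(cam,X)
        v=map_coordinates(G,[uv[:,1],uv[:,0]],order=1); w=np.clip(np.median(v)*.9-v,0,None)
        if w.sum()>0 and (w.max()>25): out.append((o,(w*s).sum()/w.sum(),w.max()))
    out=np.array(out); 
    if len(out)<4: print(cam,'few');return
    f=np.polyfit(out[:,0],out[:,1],1); print(cam,'line s (mm past edge): %.2f slope %.2f deg n=%d'%(f[1],np.degrees(np.arctan(f[0])),len(out)),out[:,1].round(1))
def edge(cam,name,offs):
    p,_=load(name); D=p[...,0].astype(float)-p[...,2]; out=[]; ss=np.arange(-14,14,.25)
    for o in offs:
        uv=proj(cam,np.c_[g+o*ey+ss[:,None]*ex,np.full(len(ss),110)]); v=map_coordinates(D,[uv[:,1],uv[:,0]],order=1)
        i=np.argmax(v<40); out.append(ss[i])
    print(cam,'edge s',np.round(out,1),np.mean(out))
E
python3 - <<'E'
from fit import *
grab("side","s9");crop("s9",175,150,335,310,4);grab("top","t9");crop("t9",140,150,290,260,5)
st=state();print(st['ee_pos'],st['ee_rot'],st['force'])
T=st['ee_pos'][:2]; print('TCP s,c',(T-g)@ex,(T-g)@ey)
c=(T-g)@ey; s=(T-g)@ex+93
run("top","t9",c,s); run("side","s9",c,s)
E
```

```text
time_s: 19.2
ee_pos: [565.9, 188.5, 89.5]
ee_rot: [-90.0, -0.1, -93.0]
force: [1.0, 0.0, 2.5]
gripper_width: 60.0
[565.89231939 188.52681375  89.47519479] [-90.00537412  -0.10699124 -93.0104193 ] [ 0.04944473 -2.13917866  2.94366618]
TCP s,c -102.57169235601151 3.514293934540819
top line s (mm past edge): -10.07 slope -0.02 deg n=18 [-10.4 -10.5 -10.2  -9.9 -10.  -10.2  -9.9  -9.4  -9.5  -9.7  -9.8 -10.
 -10.1 -10.3 -10.4 -10.4 -10.3 -10. ]
side few
```

View pics/s9_c175_150.png

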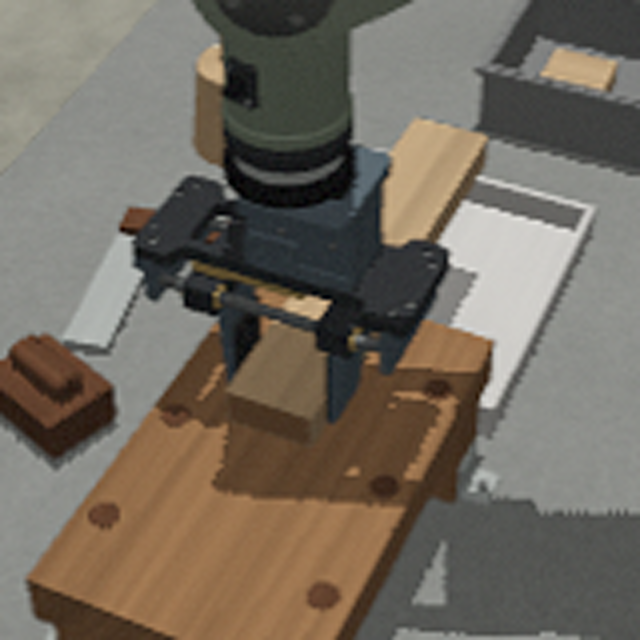

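View pics/t9_c140_150.png

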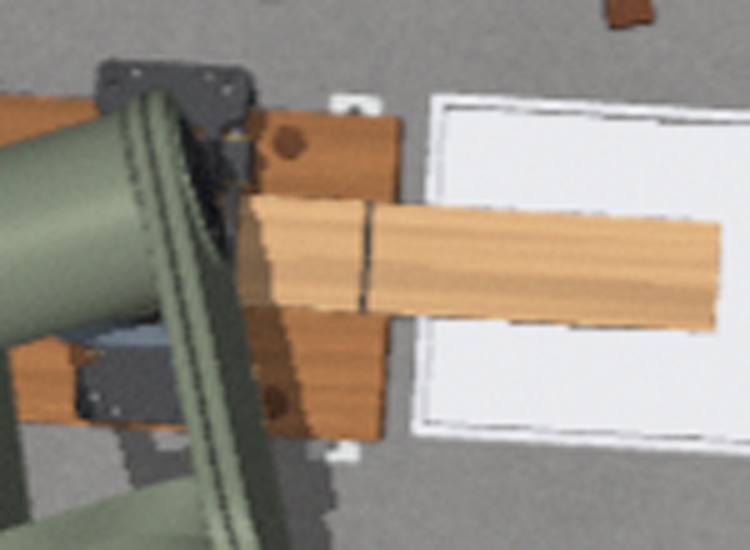

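The plank is square (slope -0.02°), and the line is 10.1 mm short of the edge: crop (366,255) against the edge at about (393,255). Here is the final slide.

```bash
python3 -m pendant '[{"delta_pos":[0.3,0,0],"twist":[0,0,0],"grip":40},{"delta_pos":[0.6,0,0],"twist":[0,0,0],"grip":40},{"delta_pos":[0.85,0,0],"twist":[0,0,0],"grip":40},{"delta_pos":[1,0,0],"twist":[0,0,0],"grip":40},{"delta_pos":[1,0,0],"twist":[0,0,0],"grip":40}]' 45; python3 - <<'E'
from fit import *
for k in (0,1): grab("top",f"t1{k}")
grab("side","s10");crop("t10",150,160,270,250,6);crop("s10",195,150,315,270,5)
st=state();print(st['time_s'],st['ee_pos'],st['ee_rot'],st['force'])
T=st['ee_pos'][:2]; c=(T-g)@ey; s=(T-g)@ex+93; print(s,c)
run("top","t10",c,s);run("top","t11",c,s)
# edge in top: red channel profiles averaged over unshadowed spans each side
ss=np.arange(-10,10.1,1)
for nm in("t10","top0"):
  p,_=load(nm)
  for lo,hi in((40,85),(-55,-38),(-85,-40)):
    V=[]
    for o in range(lo,hi,2):
        uv=proj("top",np.c_[g+o*ey+ss[:,None]*ex,np.full(len(ss),110)]); V.append([map_coordinates(p[...,k].astype(float),[uv[:,1],uv[:,0]],order=1) for k in(0,2)])
    V=np.mean(V,0); print(nm,lo,'R',V[0].round(0).astype(int),'R-B',(V[0]-V[1]).round(0).astype(int))
E
```

```text
time_s: 19.8
ee_pos: [565.5, 179.5, 89.5]
ee_rot: [-90.0, 0.0, -93.0]
force: [0.2, 3.4, 2.9]
gripper_width: 59.7
19.95 [565.4694832  179.43988972  89.50197606] [-8.99893716e+01 -1.30209669e-02 -9.30143385e+01] [-0.00708882  3.87397358  3.47697044]
-0.47509210245478073 3.567610088007632
top line s (mm past edge): -0.87 slope -0.11 deg n=18 [-0.9 -0.6 -0.5 -0.7 -0.8 -0.9 -0.9 -1.  -1.1 -1.1 -1.2 -1.  -0.7 -0.9
 -1.1 -1.  -0.5 -0.6]
top line s (mm past edge): -0.86 slope -0.12 deg n=18 [-1.  -0.5 -0.6 -0.7 -0.7 -0.8 -0.9 -1.  -1.1 -1.2 -1.2 -0.9 -0.8 -0.9
 -1.1 -1.  -0.4 -0.7]
t10 40 R [165 164 163 162 162 162 161 159 153 142 129 116 107 107 113 123 131 137
 139 139 139] R-B [85 85 85 85 85 86 85 84 80 73 64 52 36 20 10  6  5  3  3  2  2]
t10 -55 R [169 169 169 170 170 170 170 168 157 145 130 113  97  99 109 119 128 135
 139 140 139] R-B [96 95 96 96 96 96 97 95 89 82 71 53 34 22 13  7  5  4  3  3  3]
t10 -85 R [170 170 170 170 170 171 171 168 160 148 132 117 106 104 111 121 131 137
 139 139 139] R-B [95 95 96 96 96 96 96 95 91 84 73 58 39 21 11  6  5  3  3  3  3]
top0 40 R [166 165 164 164 164 164 163 162 158 149 139 131 126 125 129 136 143 147
 149 149 149] R-B [81 81 82 82 82 82 82 81 78 73 66 57 45 32 24 22 21 20 20 19 19]
top0 -55 R [162 162 162 162 162 163 163 161 151 139 124 108  92  95 105 116 123 130
 134 134 133] R-B [91 91 91 92 92 92 92 91 85 79 68 51 34 21 13  6  5  3  3  3  3]
top0 -85 R [163 163 164 164 163 164 164 161 154 142 127 112 101 100 107 117 125 131
 133 133 133] R-B [92 92 92 92 92 92 92 91 87 80 70 55 37 20 10  6  4  3  3  3  3]
```

View pics/t10_c150_160.png

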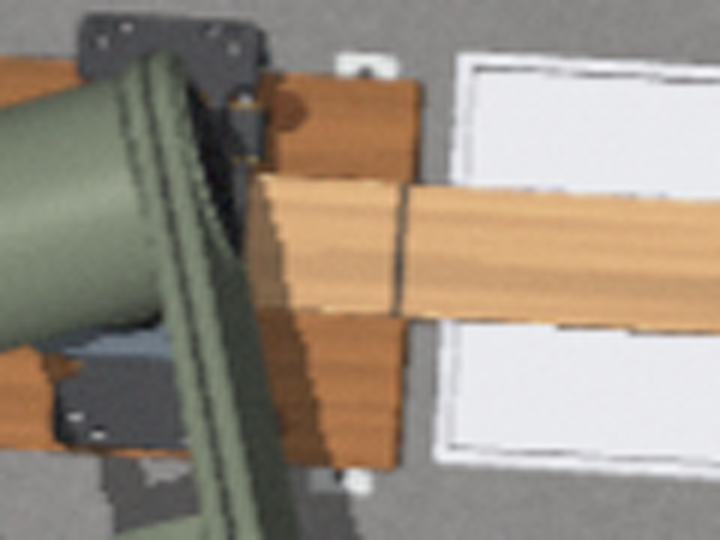

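View pics/s10_c195_150.png

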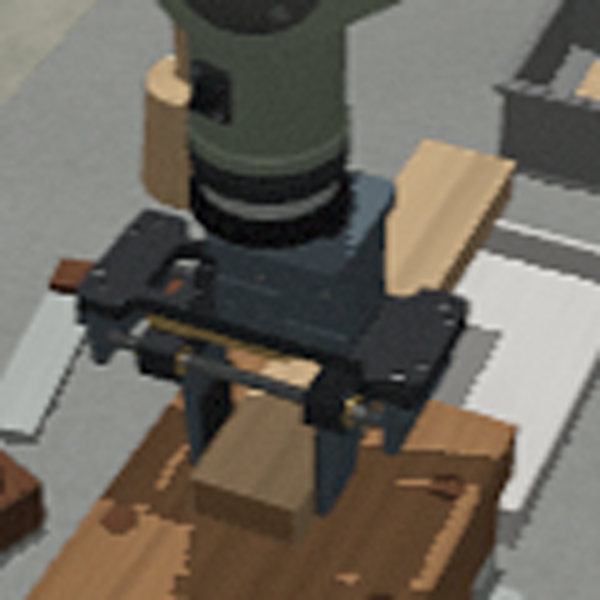

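```bash
python3 -m pendant '[{"delta_pos":[0.05,0,0],"twist":[0,0,0],"grip":40},{"delta_pos":[0.1,0,0],"twist":[0,0,0],"grip":40},{"delta_pos":[0.1,0,0],"twist":[0,0,0],"grip":40},{"delta_pos":[0.1,0,0],"twist":[0,0,0],"grip":40},{"delta_pos":[0.1,0,0],"twist":[0,0,0],"grip":40}]' 45; python3 - <<'E'
from fit import *
grab("top","t12"); grab("side","s12")
st=state();print(st['time_s'],st['ee_pos'],st['ee_rot'],st['force'],st['gripper_width'])
T=st['ee_pos'][:2]; c=(T-g)@ey; s=(T-g)@ex+93
run("top","t12",c,s)
# plank top heights by depth along length
for nm,cam in(("t12","top"),("s12","side")):
    _,d=load(nm); res=[]
    for sp in range(-25,190,20):
        z=[]
        for o in range(-20,21,4):
            uv=np.round(proj(cam,[[*(g+(c+o)*ey+sp*ex),138]])[0]).astype(int); o_,r=ray(cam,[uv]); P=o_+r[0]*d[uv[1],uv[0]]; z.append(P[2])
        res.append((sp,round(float(np.median(z)),1)))
    print(cam,res)
E
```

```text
time_s: 20.45
ee_pos: [565.4, 178.6, 89.5]
ee_rot: [-90.0, 0.0, -93.0]
force: [-0.1, 5.8, 3.5]
gripper_width: 59.8
20.55 [565.43191106 178.69732761  89.5053364 ] [-8.99858956e+01  1.03424986e-02 -9.30136289e+01] [-0.09579806  4.67854565  4.125589  ] 59.77760057479259
top line s (mm past edge): -0.07 slope 0.26 deg n=18 [ 0.1 -0.  -0.1 -0.2 -0.2 -0.4 -0.4 -0.3  0.  -0.2 -0.2  0.1  0.2  0.1
  0.2  0.2  0.  -0.2]
top [(-25, 136.6), (-5, 138.6), (15, 135.1), (35, 135.4), (55, 136.7), (75, 137.3), (95, 136.8), (115, 138.0), (135, 135.7), (155, 135.6), (175, 137.0)]
side [(-25, 227.3), (-5, 243.2), (15, 256.2), (35, 256.6), (55, 255.0), (75, 139.7), (95, 139.5), (115, 138.0), (135, 137.9), (155, 137.4), (175, 138.0)]
```

```bash
python3 - <<'E'
from fit import *
T=np.array([565.43,178.7]); c=(T-g)@ey
for nm,cam in(("t12","top"),("s12","side")):
    p,_=load(nm); D=p[...,0].astype(float)-p[...,2]; out=[]; ss=np.arange(178,202,.25)
    for o in np.arange(-24,25,4):
        uv=proj(cam,np.c_[g+(c+o)*ey+ss[:,None]*ex,np.full(len(ss),138)]); v=map_coordinates(D,[uv[:,1],uv[:,0]],order=1); h=(v[:12].mean()+v[-12:].mean())/2
        out.append(ss[np.argmax(v<h)])
    print(cam,'end s',np.mean(out).round(2),np.round(out,1))
crop("t12",150,120,330,250,4);crop("s12",160,120,400,330,3)
E
```

```text
top end s 189.17 [189.  189.2 189.2 189.2 189.  189.  188.8 189.  189.5 189.2 189.  189.8
 189.2]
side end s 189.75 [190.8 190.5 189.2 189.2 190.2 189.5 189.  190.2 189.8 188.8 190.2 190.
 189.2]
```

View pics/t12_c150_120.png

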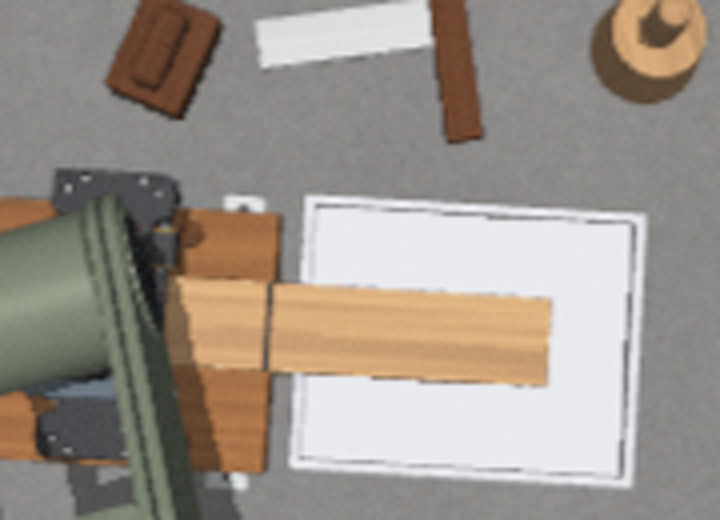

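View pics/s12_c160_120.png

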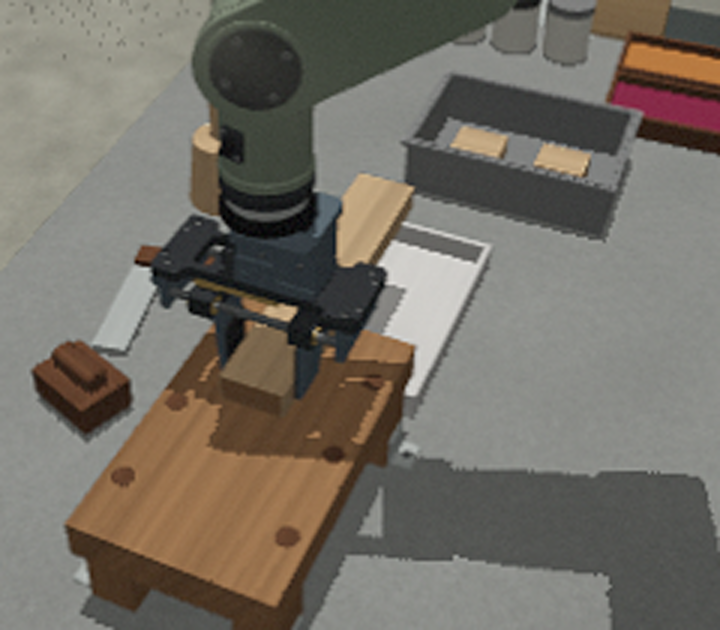

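```bash
python3 -m pendant '[{"delta_pos":[0.02,0,0],"twist":[0,0,0],"grip":40},{"delta_pos":[0.05,0,0],"twist":[0,0,0],"grip":40},{"delta_pos":[0.05,0,0],"twist":[0,0,0],"grip":40},{"delta_pos":[0.05,0,0],"twist":[0,0,0],"grip":40},{"delta_pos":[0.05,0,0],"twist":[0,0,0],"grip":40}]' 45; python3 - <<'E'
from fit import *
grab("top","t13")
st=state();print(st['time_s'],st['ee_pos'],st['force'],st['gripper_width'])
T=st['ee_pos'][:2]; c=(T-g)@ey; s=(T-g)@ex+93
run("top","t13",c,s)
job.job_done()
E
```

```text
time_s: 21.05
ee_pos: [565.4, 178.1, 89.5]
ee_rot: [-90.0, 0.0, -93.0]
force: [0.8, 5.0, 3.5]
gripper_width: 59.6
21.1 [565.38896558 178.12448847  89.47580126] [-0.9620348   5.53953072  3.85610722] 59.65142105345659
top line s (mm past edge): 0.41 slope 0.01 deg n=18 [0.3 0.3 0.2 0.1 0.5 0.6 0.4 0.3 0.4 0.7 0.8 0.8 0.6 0.4 0.3 0.2 0.2 0.1]
the job is handed in; nothing more can be done
```

I put both blanks in the tote, then slid the plank out over the emptied tray. It was handed in at about 21 s, still gripped at the tail with 45 N. No verdict was reported.

**Last checks**
- **Line position:** the top view puts the line 0.4 mm past the edge reference, with a slope of 0.01° across the plank. Both cameras placed the bench edge within about 0–0.4 mm of that reference. Calibration could still add an error of up to 2 mm.
- **Flatness:** the reported tool height stayed at 89.5 mm at each reading during the slide, and the tool showed no tilt. Depth readings of the plank's top scattered between 135 and 139.7 mm against the expected 138, so they only confirm flatness to a few millimetres.
- **Holding:** the outside force on the tool was about 4 N vertically and 5 N along the slide, which fits the plank's tail being held down.
- **Other objects:** pictures show both blanks inside the tote. The printing block, try square and mallet look undisturbed, judged by eye.

**What failed or disagreed**
- **First grasp:** it closed on air above blank A, which stayed where it was. The real fingertips are about 25 mm higher than the reported tool position. I allowed for that from then on.
- **Side camera:** the gripper hid the line from it at the end, so it could only confirm the plank's outer end. Just before the last 0.5 mm nudge it put that end at 189.8 mm past the edge, against 189.2 mm from the top camera; 190 mm is the target.

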